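# Tilt the specimen stage and clamp the seed pod

## Robot

A 6-joint arm with a two-finger parallel gripper is mounted at the origin on the work surface. World frame = base frame: x ahead of the robot, y to its left, z up, the work surface at z = 0. Lengths are in m, angles in rad, forces in N, time in s.
With the tool pointing down it reaches from about 0.3 to 0.875 m from the base axis. Payload 4.2 kg.
Tool frame: the origin (TCP) lies at the centre of the arm's flange, where the gripper is bolted on; the fingertips stand 173 mm ahead of it and the grasp point (between the pads) lies hold_point_z ahead of it (hold_point_z is the distance from the TCP to the grasp point, in m); z points along the fingers, x is the direction in which the jaws open and shut, and the axes are right-handed (so a half turn about z gives the same grasp; the last joint's range is limited). The gripper opens to 85 mm and grips with 20 to 120 N. Pads are 22 mm wide; open, the fingers measure 114 mm over their backs; the gripper's body (76 mm by 85 mm) begins 54 mm behind the grasp point. The pads swing forward as they close: fully open they stand 13 mm farther back than shut.
Start: joints at [-1.18, 0.32, 1.565, -0, 1.257, -0.02], TCP at [0.23, -0.527, 0.405] pointing down, gripper open.
Joint ranges: [-3.11, 3.11], [-0.84, 2.01], [0.21, 2.61], [-1.34, 4.49], [0.05, 2.63], [-2.56, 2.56]. Speed limits (rad/s): [2.57, 2.57, 3.14, 3.14, 3.14, 3.14].

## Interface

Orientations are given as a rotation vector (axis times angle).
In Python, from workcell import observe, read_camera, calibration, finish_job, hold_point_z gives the robot as it stands.
- The arm moves only by the tool jog_arm, never from a script. Its argument "increments" is a list of rows, each an object with "grip": the gripper's target within -1 to 1 (shut at 1, half-way at 0, fully open at -1); "linear": the shift along the tool's x, y, z as a fraction of full scale, a list of three; "delta_rot": the turn, a rotation vector about the tool's x, y, z as a fraction of full scale, a list of three. In form: [{"grip": grip, "linear": [x, y, z], "delta_rot": [wx, wy, wz]}, ...]. A call has exactly 8 rows; each row is the pose to reach, as a shift and turn from the pose commanded when the call began, along the tool's axes at that moment; what a row does not reach only later rows make up. Full scale, the value 1, is 0.1 m for a shift and pi/2 rad for a turn. A row lasts 1/8 s, in which the tool goes at most 62.5 mm and 10.7 degrees, less where a joint would pass 70% of its speed; a pose out of reach is approached as far as the arm can. A call with a number of a shift or a turn outside -1 to 1 is refused whole. A call with a gripper value outside its range is refused whole. The fingers move at their own pace and stop on an object; "newtons" is the grip in N (left out, the last holds). Time passes only in rows, so rows that repeat a pose let the fingers close, or fill a call up. It gives the time, the measured TCP pose, the force and the opening at its end, in the units of the state.
- observe(): the state, without advancing time (a new reading comes with each control period).
- read_camera(name): name is "side" or "top"; returns (picture, depth): 384x512x3 uint8, red, green, blue; 384x512 float32, m along the optical axis (not along the pixel's ray), 0 where there is no reading.
- calibration(name): a dict with "fx", "fy", "cx", "cy" (pixels), "position" and "attitude" of the camera in the world. Camera axes: x right, y down, z forward; pixel columns grow to the right and rows downward; lengths in m; the calibration is good to about 2 mm. A picture is of the moment at which its call begins. calibration takes no time and is no camera call.
- finish_job(): hands the job in, once; it reports no verdict.
The state is a dict: "time_s": time; "qpos": joint angles; "joint_vel": joint speeds; "joint_efforts": joint torques, N m; "tool_pos": TCP position; "ee_rot": TCP orientation; "wrist_force": force on the tool from outside, world axes, zero at the start; "wrist_torque": the same for the moment, N m; "finger_gap": finger opening in m.
Only numpy, scipy, OpenCV 4.12 (cv2) and the standard library are available. Lean on these libraries where they do the work, as an engineer would, in place of code of your own. Each camera call takes 0.05 s, during which the arm holds its last target. There are 200 camera calls.

## Task

Set up the tilting stage for photographing the seed pod: swing its plate up by the bar, stack every spacer block on the bench flat, one on another, squarely on the bright rectangle of the base, with their long sides parallel to the hinge, and lower the plate so that its roller rests on the stack. Only then lay the wooden mount with the pod flat on the tilted plate between the vise jaws, its long side running from jaw to jaw and centred on them, and crank the vise until the jaw holds it firmly against the fixed jaw. Leave everything else on the bench alone.

Things in the scene. Friction and masses are not known exactly. Their poses are not given: they have to be found in the camera images.
- station: Dark steel base of the tilting specimen stage, a slab 225 (its x) x 215 (its y) x 18 high, too heavy to shift. Origin: under its middle. Its y axis points to the hinge end, its x axis is parallel to the hinge.
- pad (a point): Point on the base's top face (18 above the bench): centre of the bright 100 x 60 rectangle on which the spacer stack stands, 140 from the hinge axis (towards the base's -y). Axes as station.
- stage: Hinged aluminium plate (sine plate), 190 (x) x 170 (y) x 10. Origin: middle of the hinge axis, 28 above the bench, at y = +95 of the base. Axes as the base's when flat; it then reaches from the hinge to its -y, top face at z = +16. Its free -y end swings up about x, 0 to 1.45 rad. Stiff hinge: above 1.0 rad it stays put (1.3 gives room), below 0.75 it sinks slowly by its weight.
- roller (a point): Middle of the axis of the steel roller (radius 10, 150 long, parallel to the hinge) under the plate's free end, 150 from the hinge axis and level with it when the plate is flat. On a stack of height S the plate stands at asin(S/150).
- bar (a point): Middle of the plate's lift bar: round steel bar of radius 6, parallel to the hinge, 205 from its axis (plate y = -205, z = +11), free over 98 between two arms, 34 clear of the plate's edge. It can turn in the grip; lifting takes about 7 N. Axes as stage.
- seat (a point): Point on the plate's top face: plate x = -45, y = -60, z = +16. A mount that touches the fixed jaw squarely has its origin here. The fixed jaw (60 wide along x, 28 high) has its face 40 from here towards +y (the hinge, downhill). Axes as stage.
- jaw: Rubber face of the moving vise jaw on the plate, 50 wide, 28 high; with its carriage 22 thick. Origin: bottom edge of the middle of its clamping face. Fully open it is at plate y = -122, so the vise is open 102; it slides towards +y (the fixed jaw), at most 50. The face is sprung: pressed, it yields up to 5 into the carriage, with 5 N at first and 30 N at the end.
- crank: Vise crank on a grey gear case (30 x 36, 40 high) on the plate. Origin on its spindle: plate x = +70, y = -75, z = +56. Turns about the plate's z; at the start (vise fully open) the arm points to the plate's +x. Clockwise, seen from above the plate, drives the jaw shut, 16 per full turn; it stays where it is left. Takes about 1.5 N at the knob, 3 N when tight.
- knob (a point): Grip point of the upright black crank knob, 42 from the spindle axis, 48 above crank's origin, 88 over the plate's top. A cylinder of radius 9, from 28 below to 14 above this point; it spins freely on its pin, so a gripper that keeps its orientation can carry it round.
- mount: The specimen: wooden block 80 (x) x 50 (y) x 28 high with a brown dried seed pod lying along its top, 57 high in all, 110 g. Origin: centre of the underside; z up.
- block1: Plain steel-grey spacer block, 80 (x) x 44 (y) x 12 high, lying flat. Origin: centre of the underside. May be absent.
- block2: Plain steel-grey spacer block, 80 (x) x 44 (y) x 16 high, lying flat. Origin: centre of the underside. May be absent.
- block3: Plain steel-grey spacer block, 80 (x) x 44 (y) x 20 high, lying flat. Origin: centre of the underside. May be absent.
- block4: Plain steel-grey spacer block, 80 (x) x 44 (y) x 24 high, lying flat. Origin: centre of the underside. May be absent.
- cone: Bystander, to be left alone: dry brown seed cone standing upright, 54 high, 42 across. Origin: its underside.
- jar: Bystander, to be left alone: amber glass jar with steel lid, 56 across, 85 high. Origin: its underside.
- loupe: Bystander, to be left alone: magnifying glass lying flat: 78 across, black handle 90 long, 11 high. Origin: its underside (under the middle of the lens).
- seedtray: Bystander, to be left alone: small open white tray, 75 x 100 x 25. Origin: its underside.
- pencup: Bystander, to be left alone: white ceramic cup, 68 across, 95 high. Origin: its underside.
- tweezers: Bystander, to be left alone: steel tweezers lying flat, about 150 long, 6 high. Origin: its underside.
There are look-alikes about, which are no part of the job. Leave any yellow look-alike of the mount alone.

How it is judged:
By the outcome, as a careful person would: the job done as asked, in the order asked, and still so for the second after the job is handed in, with the robot touching nothing.
Of block1, block2, block3, block4 only 2 to 4 are there at a start; the rules pass over those that are not, and their reading is None.
At some moment in a run one of mount may be knocked a few centimetres aside while the robot is not near it.
Once in a run the grip may slacken for a moment while it holds something.
It also fails if it takes over 210 s, if anything falls off the work surface, if the arm or the gripper's body presses on something with over 40 N, if the wrist force passes 120 N, or if a joint passes its speed limit or range.

## Working session

There is one attempt and no reset: what is moved stays moved. The work goes in short steps, Python scripts to look and compute and a tool call to move; the robot and the scene stay as the last step left them, time stands still between calls to the robot, and variables do not carry over. Pictures are saved under pics/ and viewed, about 12 in all and at most 16, crops included, and the job is handed in when it is done.

Besides the shell and the picture viewer there is one more tool, called after "Call:" by a JSON object that holds its "api" and its "payload", one argument or row to a line. jog_arm: Moves the arm, as the interface text tells. Its arguments: {"type":"object","properties":{"increments":{"type":"array"},"newtons":{"type":"number"}},"required":["increments"]}

```bash
ls; mkdir -p pics; python3 - <<'E'
from workcell import *
import cv2,numpy as np
print(observe()); print(hold_point_z if not callable(hold_point_z) else hold_point_z())
for n in("side","top"):
    p,d=read_camera(n); print(n,calibration(n))
    cv2.imwrite(f"pics/{n}0.png",cv2.resize(p[:,:,::-1],(768,576))); np.savez(f"{n}0.npz",p=p,d=d)
E
```

```text
pics
{'time_s': 0.0, 'qpos': array([-1.17998802e+00,  3.20292507e-01,  1.56568190e+00,  8.19130118e-06,
        1.25742339e+00, -2.00414819e-02]), 'joint_vel': array([ 0.00015654, -0.00154723, -0.00060517, -0.00170737,  0.0006641 ,
        0.00110851]), 'joint_efforts': array([ 2.21717601e-03, -4.15514696e+01, -2.34161085e+01,  7.36619427e-05,
        8.04253301e-03,  1.33697068e-05]), 'tool_pos': array([ 0.22956189, -0.52699713,  0.40388053]), 'ee_rot': array([-2.62701005e+00,  1.72103849e+00,  2.33254758e-03]), 'wrist_force': array([ 0.66233878, -0.25921739, -0.45876456]), 'wrist_torque': array([-3.23619110e-02, -7.06506811e-03, -6.65243962e-05]), 'finger_gap': 0.08530664127225406}
0.1547
side {'fx': 405.52749189373617, 'fy': 405.52749189373617, 'cx': 254.58455319764062, 'cy': 194.3433529128906, 'position': array([0.07853697, 0.64754783, 0.74627314]), 'attitude': array([-0.76470652,  2.56293764, -1.18982594])}
top {'fx': 356.32503348747105, 'fy': 356.32503348747105, 'cx': 261.8922050027769, 'cy': 190.36952779431923, 'position': array([3.70174870e-01, 5.96158336e-04, 1.14720167e+00]), 'attitude': array([-2.16625808,  2.17783109, -0.11780178])}
```

View pics/top0.png

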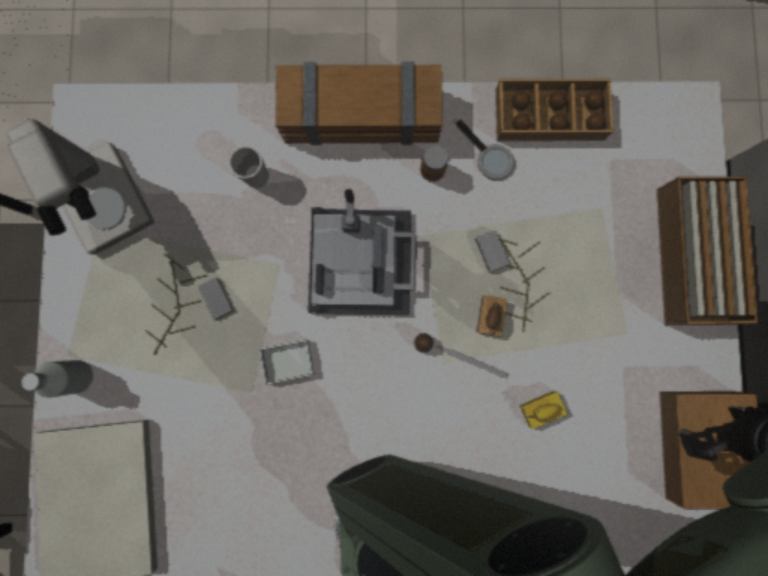

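View pics/side0.png

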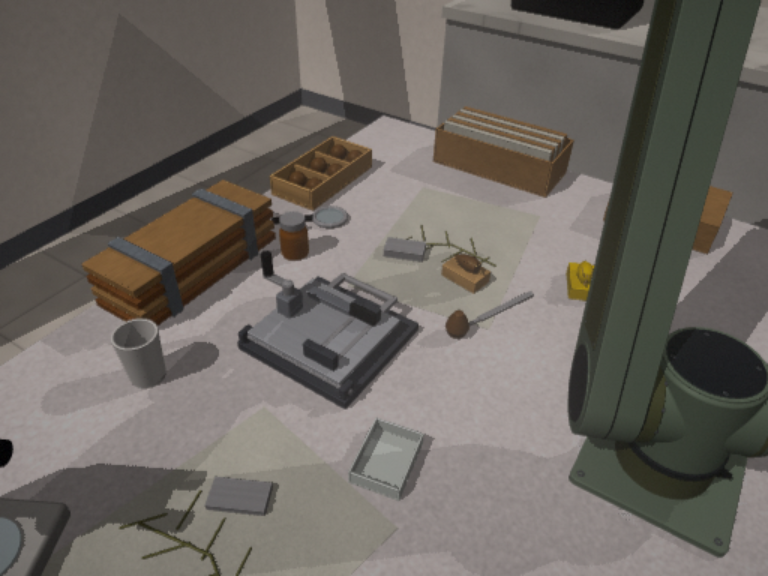

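Top view (768-scale): the station is at (360,262) with its hinge on the left (+y) and the bar at (420,268). The blocks are at (493,251) and (216,298), the mount at (492,316), and the yellow decoy at (545,410). I'll measure these now.

```bash
cat > h.py <<'E'
from workcell import *
import cv2,numpy as np
from scipy.spatial.transform import Rotation as R
def pts(n,d):
    c=calibration(n); v,u=np.mgrid[:d.shape[0],:d.shape[1]]
    P=np.dstack([(u-c['cx'])/c['fx']*d,(v-c['cy'])/c['fy']*d,d])
    return P@R.from_rotvec(c['attitude']).as_matrix().T+c['position']
def plane_pt(n,u,v,z):
    c=calibration(n); r=R.from_rotvec(c['attitude']).apply([(u-c['cx'])/c['fx'],(v-c['cy'])/c['fy'],1])
    return c['position']+r*(z-c['position'][2])/r[2]
def rect(n,mask,W):
    "min-area rectangle of masked 3D points, world xy: centre, sizes, angle of long side"
    (c,s,a)=cv2.minAreaRect(W[mask][:,:2].astype(np.float32)*1000)
    if s[0]<s[1]: a+=90;s=s[::-1]
    return np.round(c,1),np.round(s,1),round((a+90)%180-90,1)
E
python3 - <<'E'
from h import *
for n in("top","side"):
    f=np.load(n+"0.npz");p,d=f['p'],f['d'];W=pts(n,d);Z=W[...,2]
    hsv=cv2.cvtColor(p,cv2.COLOR_RGB2HSV)
    t=(Z<.02)&(Z>-.02)&(d>0)&(W[...,0]>.1)&(W[...,0]<.8)&(abs(W[...,1])<.55);print(n,"table z med",np.median(Z[t]),Z[t].std())
    m=((d>0)&(Z>.008)&(Z<.11)&(W[...,0]>.1)&(W[...,0]<.85)&(abs(W[...,1])<.6)).astype(np.uint8)
    k,L,S,C=cv2.connectedComponentsWithStats(m)
    for i in range(1,k):
        if S[i,4]<60: continue
        q=L==i; print(C[i].round(),S[i,4],*rect(n,q,W),"z",np.percentile(Z[q],[20,50,90]).round(4),"rgb",p[q].mean(0).round(),hsv[q].mean(0).round())
E
```

```text
top table z med 0.0008018184382132532 0.0034439081264444147
[239.  82.] 2763 [824.6  63. ] [340.1  50.6] -90.0 z [0.048  0.0993 0.1044] rgb [75. 59. 44.] [ 21. 101.  75.]
[370.  85.] 994 [ 828.9 -355.9] [240.  42.] -89.9 z [0.0246 0.0396 0.0493] rgb [65. 51. 38.] [ 15. 103.  65.]
[326. 103.] 385 [ 779.3 -199.3] [155.8  77.2] 59.5 z [0.0089 0.0104 0.013 ] rgb [84. 86. 86.] [73. 13. 87.]
[165. 110.] 485 [731.1 293.3] [65.8 65.3] 68.8 z [0.0322 0.0648 0.095 ] rgb [72. 71. 70.] [27. 11. 73.]
[289. 109.] 346 [741.1 -91.8] [51.4 51. ] 15.3 z [0.0487 0.0831 0.0868] rgb [80. 76. 73.] [42. 35. 80.]
[ 82. 135.] 1161 [685.4 555.4] [213.1  89.1] 0.1 z [0.0272 0.0307 0.0352] rgb [82. 82. 80.] [37. 12. 83.]
[449. 169.] 1492 [ 550.3 -591.8] [299.8  16.3] 0.2 z [0.028  0.0566 0.0883] rgb [61. 49. 37.] [ 15. 103.  61.]
[240. 174.] 4845 [538.   60.6] [228.6 224.9] -1.1 z [0.02   0.0437 0.0564] rgb [82. 82. 84.] [103.   9.  84.]
[327. 167.] 354 [ 560.2 -217.9] [79.6 44.2] 20.1 z [0.0178 0.0198 0.0228] rgb [102. 101. 100.] [ 46.   5. 102.]
[143. 199.] 339 [461.2 373.7] [79.7 44.5] 26.6 z [0.011  0.0128 
[... 1380 characters left out ...]
.0292 0.0542] rgb [132. 110.  31.] [ 23. 192. 132.]
[218. 223.] 6101 [541.3  57.3] [233.1 228.5] -1.7 z [0.0197 0.0442 0.0651] rgb [87. 85. 87.] [121.   8.  88.]
[304. 216.] 225 [361.  -64.9] [39.2 27.6] 28.6 z [0.0209 0.034  0.05  ] rgb [78. 62. 50.] [13. 89. 78.]
[380. 274.] 96 [132.3  61.5] [102.4   4.5] -66.1 z [0.0932 0.1004 0.1085] rgb [59. 58. 55.] [33. 17. 59.]
[256. 304.] 630 [327.  215.5] [102.7  75.5] -78.8 z [0.0129 0.0208 0.0261] rgb [114. 115. 111.] [ 33.   9. 115.]
[159. 330.] 835 [461.3 370.9] [80.6 45.6] 27.2 z [0.0112 0.0123 0.0139] rgb [102. 100. 100.] [ 88.   7. 102.]
[ 19. 356.] 1877 [640.1 568.3] [95.  87.2] -60.5 z [0.0278 0.0299 0.034 ] rgb [81. 80. 78.] [32. 18. 82.]
```

```bash
cat >> h.py <<'E'
def near(W,c,r): return (abs(W[...,0]-c[0])<r)&(abs(W[...,1]-c[1])<r)
E
python3 - <<'E'
from h import *
for n in("top","side"):
    f=np.load(n+"0.npz");p,d=f['p'],f['d'];W=pts(n,d);Z=W[...,2]
    for lo,hi in((.014,.022),(.040,.047)):
        m=near(W,(.54,.06),.135)&(Z>lo)&(Z<hi)&(d>0)
        m2=cv2.morphologyEx(m.astype(np.uint8),cv2.MORPH_OPEN,np.ones((2,2)))>0
        print(n,lo,rect(n,m,W),rect(n,m2,W))
    m=near(W,(.54,-.05),.04)&(Z>.03)&(Z<.055); print("bar region",m.sum(),np.round(W[m].mean(0),4),np.round(W[m].min(0),3),np.round(W[m].max(0),3))
    m=near(W,(.62,.06),.08)&(Z>.11)&(Z<.16); print("knob",m.sum(),W[m].mean(0),W[m].min(0),W[m].max(0))
o=observe();print(R.from_rotvec(o['ee_rot']).as_matrix().round(3))
p,d=np.load("top0.npz").values()
cv2.imwrite("pics/st0.png",cv2.resize(p[125:225,190:300,::-1],None,fx=6,fy=6,interpolation=cv2.INTER_CUBIC))
E
```

```text
top 0.014 (array([539.8,  65.5]), array([225.8, 214.1]), -1.5) (array([510.9,  62.8]), array([277.9, 214.7]), -1.6)
top 0.04 (array([537.9,  58. ]), array([219.9, 215.8]), 88.8) (array([506.5,  52.3]), array([267., 219.]), -2.9)
bar region 98 [ 0.5404 -0.0466  0.0435] [ 0.503 -0.052  0.037] [ 0.579 -0.041  0.048]
knob 50 [0.64911373 0.07923862 0.13872076] [0.64331405 0.07118829 0.11148997] [0.65956917 0.0876744  0.15097862]
side 0.014 (array([537.9,  62.9]), array([225.4, 218.7]), -1.2) (array([403.9, 323.8]), array([870.1, 292.8]), -63.5)
side 0.04 (array([538.3,  55.3]), array([224.4, 216.3]), 88.3) (array([407.7, 320.4]), array([891.8, 257.3]), -60.9)
bar region 114 [ 0.5406 -0.0472  0.0433] [ 0.501 -0.054  0.034] [ 0.579 -0.011  0.049]
knob 112 [0.64776724 0.08046059 0.13248116] [0.64140261 0.06690454 0.11023887] [0.66038593 0.08715214 0.14874936]
[[ 0.399 -0.917 -0.001]
 [-0.917 -0.399  0.001]
 [-0.002 -0.    -1.   ]]
```

View pics/st0.png

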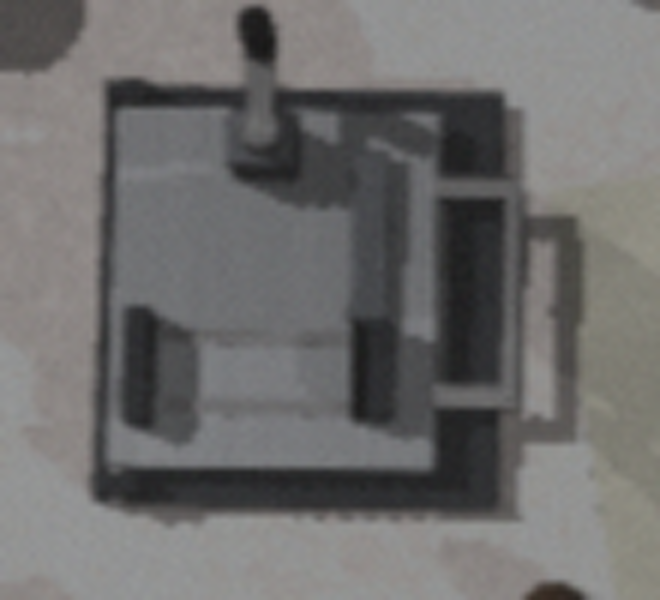

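```bash
cat >> h.py <<'E'
ST=np.array([.539,.0645,0]);YAW=np.radians(-1.4)
def stw(x,y,z): c,s=np.cos(YAW),np.sin(YAW); return ST+[c*x-s*y,s*x+c*y,z]   # station -> world
def down(yawdeg): # tool x at yaw, z down
    return R.from_euler('z',yawdeg,degrees=True)*R.from_euler('x',180,degrees=True)
def plan(*targets,start=None):
    "targets: (TCP pos, R). prints lin/rot of each call, full-scale fractions"
    o=observe(); p,r=(o['tool_pos'],R.from_rotvec(o['ee_rot'])) if start is None else start
    for P,Q in targets:
        P=np.array(P); n=1
        while True:
            out=[];a,b=p,r; rv=(r.inv()*Q).as_rotvec()
            for i in range(1,n+1):
                A=p+(P-p)*i/n; B=r*R.from_rotvec(rv*i/n)
                out.append((b.inv().apply(A-a)/.1,(b.inv()*B).as_rotvec()/(np.pi/2)));a,b=A,B
            if all(abs(l).max()<=1 and np.linalg.norm(w)<.8 for l,w in out): break
            n+=1
        for l,w in out: print("lin",l.round(3)+0.,"rot",w.round(3)+0.)
        print("--"); p,r=P,Q
E
python3 - <<'E'
from h import *
b=stw(0,-110,0)if 0 else stw(0,-.110,0); print(b)
q=down(-91.4)
plan(([*b[:2],.30],q),([*b[:2],.197],q))
E
```

```text
[ 0.53631246 -0.04546716  0.        ]
lin [-0.638 -0.947  0.209] rot [0.    0.    0.055]
lin [-0.718 -0.888  0.209] rot [0.    0.    0.055]
lin [-0.792 -0.822  0.209] rot [0.    0.    0.055]
lin [-0.861 -0.75   0.208] rot [0.    0.    0.055]
lin [-0.923 -0.673  0.208] rot [0.    0.    0.055]
--
lin [0.    0.    0.515] rot [0. 0. 0.]
lin [0.    0.    0.515] rot [0. 0. 0.]
--
```

Call:
{"api": "jog_arm", "payload": {
  "increments": [
    {"grip": 0.15, "linear": [-0.16, -0.24, 0.05], "delta_rot": [0, 0, 0.014]},
    {"grip": 0.15, "linear": [-0.32, -0.47, 0.1], "delta_rot": [0, 0, 0.028]},
    {"grip": 0.15, "linear": [-0.48, -0.71, 0.15], "delta_rot": [0, 0, 0.042]},
    {"grip": 0.15, "linear": [-0.638, -0.947, 0.209], "delta_rot": [0, 0, 0.055]},
    {"grip": 0.15, "linear": [-0.638, -0.947, 0.209], "delta_rot": [0, 0, 0.055]},
    {"grip": 0.15, "linear": [-0.638, -0.947, 0.209], "delta_rot": [0, 0, 0.055]},
    {"grip": 0.15, "linear": [-0.638, -0.947, 0.209], "delta_rot": [0, 0, 0.055]},
    {"grip": 0.15, "linear": [-0.638, -0.947, 0.209], "delta_rot": [0, 0, 0.055]}
  ],
  "newtons": 60
}}

```text
time_s: 1.1
tool_pos: [0.2906, -0.4314, 0.3839]
ee_rot: [2.55, -1.835, 0.0]
wrist_force: [0.2, 0.2, 0.1]
finger_gap: 0.0366
```

Call:
{"api": "jog_arm", "payload": {
  "increments": [
    {"grip": 0.15, "linear": [-0.18, -0.22, 0.05], "delta_rot": [0, 0, 0.014]},
    {"grip": 0.15, "linear": [-0.36, -0.44, 0.1], "delta_rot": [0, 0, 0.028]},
    {"grip": 0.15, "linear": [-0.54, -0.67, 0.15], "delta_rot": [0, 0, 0.042]},
    {"grip": 0.15, "linear": [-0.718, -0.888, 0.209], "delta_rot": [0, 0, 0.055]},
    {"grip": 0.15, "linear": [-0.718, -0.888, 0.209], "delta_rot": [0, 0, 0.055]},
    {"grip": 0.15, "linear": [-0.718, -0.888, 0.209], "delta_rot": [0, 0, 0.055]},
    {"grip": 0.15, "linear": [-0.718, -0.888, 0.209], "delta_rot": [0, 0, 0.055]},
    {"grip": 0.15, "linear": [-0.718, -0.888, 0.209], "delta_rot": [0, 0, 0.055]}
  ]
}}

```text
time_s: 2.1
tool_pos: [0.3519, -0.3351, 0.3631]
ee_rot: [2.468, -1.943, 0.001]
wrist_force: [-0.4, -0.0, 0.1]
finger_gap: 0.0363
```

Call:
{"api": "jog_arm", "payload": {
  "increments": [
    {"grip": 0.15, "linear": [-0.2, -0.2, 0.05], "delta_rot": [0, 0, 0.014]},
    {"grip": 0.15, "linear": [-0.4, -0.4, 0.1], "delta_rot": [0, 0, 0.028]},
    {"grip": 0.15, "linear": [-0.6, -0.6, 0.15], "delta_rot": [0, 0, 0.042]},
    {"grip": 0.15, "linear": [-0.792, -0.822, 0.209], "delta_rot": [0, 0, 0.055]},
    {"grip": 0.15, "linear": [-0.792, -0.822, 0.209], "delta_rot": [0, 0, 0.055]},
    {"grip": 0.15, "linear": [-0.792, -0.822, 0.209], "delta_rot": [0, 0, 0.055]},
    {"grip": 0.15, "linear": [-0.792, -0.822, 0.209], "delta_rot": [0, 0, 0.055]},
    {"grip": 0.15, "linear": [-0.792, -0.822, 0.209], "delta_rot": [0, 0, 0.055]}
  ]
}}

```text
time_s: 3.1
tool_pos: [0.4131, -0.2387, 0.3422]
ee_rot: [2.382, -2.048, 0.001]
wrist_force: [1.0, 0.4, 0.1]
finger_gap: 0.0362
```

Call:
{"api": "jog_arm", "payload": {
  "increments": [
    {"grip": 0.15, "linear": [-0.21, -0.19, 0.05], "delta_rot": [0, 0, 0.014]},
    {"grip": 0.15, "linear": [-0.43, -0.37, 0.1], "delta_rot": [0, 0, 0.028]},
    {"grip": 0.15, "linear": [-0.64, -0.56, 0.15], "delta_rot": [0, 0, 0.042]},
    {"grip": 0.15, "linear": [-0.861, -0.75, 0.209], "delta_rot": [0, 0, 0.055]},
    {"grip": 0.15, "linear": [-0.861, -0.75, 0.209], "delta_rot": [0, 0, 0.055]},
    {"grip": 0.15, "linear": [-0.861, -0.75, 0.209], "delta_rot": [0, 0, 0.055]},
    {"grip": 0.15, "linear": [-0.861, -0.75, 0.209], "delta_rot": [0, 0, 0.055]},
    {"grip": 0.15, "linear": [-0.861, -0.75, 0.209], "delta_rot": [0, 0, 0.055]}
  ]
}}

```text
time_s: 4.1
tool_pos: [0.4743, -0.1423, 0.3213]
ee_rot: [-2.291, 2.149, -0.001]
wrist_force: [-0.9, 0.5, 0.2]
finger_gap: 0.0364
```

Call:
{"api": "jog_arm", "payload": {
  "increments": [
    {"grip": 0.15, "linear": [-0.23, -0.17, 0.05], "delta_rot": [0, 0, 0.014]},
    {"grip": 0.15, "linear": [-0.46, -0.33, 0.1], "delta_rot": [0, 0, 0.028]},
    {"grip": 0.15, "linear": [-0.69, -0.5, 0.15], "delta_rot": [0, 0, 0.042]},
    {"grip": 0.15, "linear": [-0.923, -0.673, 0.208], "delta_rot": [0, 0, 0.055]},
    {"grip": 0.15, "linear": [-0.923, -0.673, 0.208], "delta_rot": [0, 0, 0.055]},
    {"grip": 0.15, "linear": [-0.923, -0.673, 0.208], "delta_rot": [0, 0, 0.055]},
    {"grip": 0.15, "linear": [-0.923, -0.673, 0.208], "delta_rot": [0, 0, 0.055]},
    {"grip": 0.15, "linear": [-0.923, -0.673, 0.208], "delta_rot": [0, 0, 0.055]}
  ]
}}

```text
time_s: 5.1
tool_pos: [0.5354, -0.0459, 0.3006]
ee_rot: [-2.197, 2.246, -0.001]
wrist_force: [0.0, 0.4, -0.2]
finger_gap: 0.036
```

Call:
{"api": "jog_arm", "payload": {
  "increments": [
    {"grip": 0.15, "linear": [0, 0, 0.2], "delta_rot": [0, 0, 0]},
    {"grip": 0.15, "linear": [0, 0, 0.4], "delta_rot": [0, 0, 0]},
    {"grip": 0.15, "linear": [0, 0, 0.6], "delta_rot": [0, 0, 0]},
    {"grip": 0.15, "linear": [0, 0, 0.75], "delta_rot": [0, 0, 0]},
    {"grip": 0.15, "linear": [0, 0, 0.87], "delta_rot": [0, 0, 0]},
    {"grip": 0.15, "linear": [0, 0, 0.95], "delta_rot": [0, 0, 0]},
    {"grip": 0.15, "linear": [0, 0, 1], "delta_rot": [0, 0, 0]},
    {"grip": 0.15, "linear": [0, 0, 1], "delta_rot": [0, 0, 0]}
  ]
}}

```text
time_s: 6.1
tool_pos: [0.5358, -0.0452, 0.2002]
ee_rot: [2.198, -2.245, -0.0]
wrist_force: [-0.2, 0.0, 0.4]
finger_gap: 0.0363
```

Call:
{"api": "jog_arm", "payload": {
  "increments": [
    {"grip": 0.15, "linear": [0, 0, 0.03], "delta_rot": [0, 0, 0]},
    {"grip": 0.15, "linear": [0, 0, 0.03], "delta_rot": [0, 0, 0]},
    {"grip": 1, "linear": [0, 0, 0.03], "delta_rot": [0, 0, 0]},
    {"grip": 1, "linear": [0, 0, 0.03], "delta_rot": [0, 0, 0]},
    {"grip": 1, "linear": [0, 0, 0.03], "delta_rot": [0, 0, 0]},
    {"grip": 1, "linear": [0, 0, 0.03], "delta_rot": [0, 0, 0]},
    {"grip": 1, "linear": [0, 0, 0.03], "delta_rot": [0, 0, 0]},
    {"grip": 1, "linear": [0, 0, 0.03], "delta_rot": [0, 0, 0]}
  ],
  "newtons": 60
}}

```text
time_s: 7.1
tool_pos: [0.5357, -0.0486, 0.1979]
ee_rot: [2.198, -2.238, 0.009]
wrist_force: [-2.0, -19.7, 2.1]
finger_gap: 0.0096
```

```bash
python3 - <<'E'
from h import *
o=observe();print(o)
# arc of bar about hinge: shifts in tool axes (x=-y_st, z=down) from t=0, every ~0.14 rad
t=np.linspace(0,1.38,11); y=-205*np.cos(t)+11*np.sin(t); z=205*np.sin(t)+11*np.cos(t)
for a,b,c in zip(t,-(y-y[0])/100,-(z-z[0])/100): print(round(a,3),round(b,3),round(c,3))
E
```

```text
{'time_s': 7.1, 'qpos': array([-0.10984001,  0.47851524,  1.9152623 , -0.01062684,  0.74658767,
        1.48663093]), 'joint_vel': array([-3.56408010e-04,  1.22132376e-03,  1.84247694e-03,  2.55158590e-04,
       -7.15384497e-04, -2.17581056e-05]), 'joint_efforts': array([ 10.47500879, -41.39439225, -15.45354903,   3.94002199,
        -0.06036242,  -0.06646512]), 'tool_pos': array([ 0.53568828, -0.04856014,  0.19786112]), 'ee_rot': array([ 2.19812438, -2.23777975,  0.00868257]), 'wrist_force': array([ -2.02249214, -19.72693903,   2.11008206]), 'wrist_torque': array([-3.11256816,  0.33973055, -0.03348389]), 'finger_gap': 0.009576101094699342}
0.0 -0.0 -0.0
0.138 -0.035 -0.281
0.276 -0.108 -0.554
0.414 -0.217 -0.815
0.552 -0.362 -1.059
0.69 -0.539 -1.28
0.828 -0.745 -1.474
0.966 -0.975 -1.639
1.104 -1.226 -1.77
1.242 -1.492 -1.866
1.38 -1.769 -1.924
```

Call:
{"api": "jog_arm", "payload": {
  "increments": [
    {"grip": 1, "linear": [0.03, 0, 0], "delta_rot": [0, 0, 0]},
    {"grip": 1, "linear": [0.02, 0, -0.09], "delta_rot": [0, 0, 0]},
    {"grip": 1, "linear": [0.01, 0, -0.19], "delta_rot": [0, 0, 0]},
    {"grip": 1, "linear": [-0.005, 0, -0.281], "delta_rot": [0, 0, 0]},
    {"grip": 1, "linear": [-0.04, 0, -0.42], "delta_rot": [0, 0, 0]},
    {"grip": 1, "linear": [-0.078, 0, -0.554], "delta_rot": [0, 0, 0]},
    {"grip": 1, "linear": [-0.078, 0, -0.554], "delta_rot": [0, 0, 0]},
    {"grip": 1, "linear": [-0.078, 0, -0.554], "delta_rot": [0, 0, 0]}
  ]
}}

```text
time_s: 8.1
tool_pos: [0.5359, -0.0389, 0.2531]
ee_rot: [2.198, -2.241, 0.006]
wrist_force: [-0.6, -8.9, -0.5]
finger_gap: 0.01
```

```bash
python3 - <<'E'
from h import *
p,d=read_camera("side"); cv2.imwrite("pics/s1.png",cv2.resize(p[120:300,120:360,::-1],None,fx=3,fy=3))
E
```

```text
(no output)
```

View pics/s1.png

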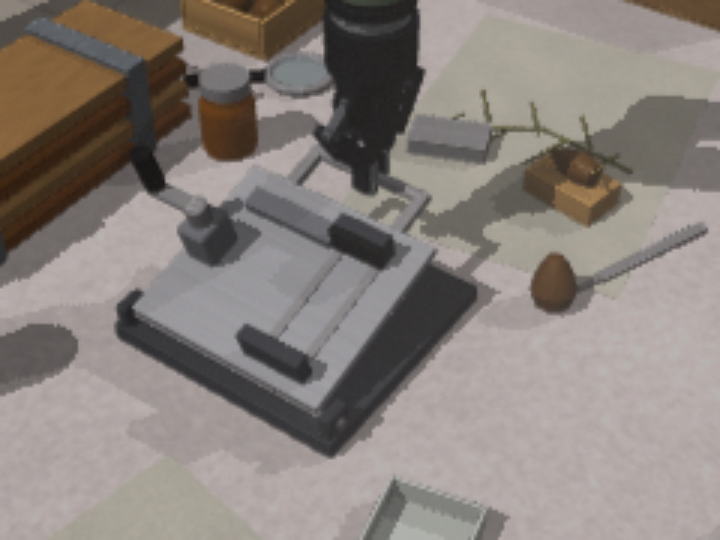

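Call:
{"api": "jog_arm", "payload": {
  "increments": [
    {"grip": 1, "linear": [-0.04, 0, -0.13], "delta_rot": [0, 0, 0]},
    {"grip": 1, "linear": [-0.1, 0, -0.261], "delta_rot": [0, 0, 0]},
    {"grip": 1, "linear": [-0.17, 0, -0.385], "delta_rot": [0, 0, 0]},
    {"grip": 1, "linear": [-0.245, 0, -0.505], "delta_rot": [0, 0, 0]},
    {"grip": 1, "linear": [-0.33, 0, -0.62], "delta_rot": [0, 0, 0]},
    {"grip": 1, "linear": [-0.42, 0, -0.726], "delta_rot": [0, 0, 0]},
    {"grip": 1, "linear": [-0.52, 0, -0.826], "delta_rot": [0, 0, 0]},
    {"grip": 1, "linear": [-0.627, 0, -0.92], "delta_rot": [0, 0, 0]}
  ]
}}

```text
time_s: 9.15
tool_pos: [0.5373, 0.0225, 0.3462]
ee_rot: [2.196, -2.238, 0.013]
wrist_force: [-1.4, -14.7, 6.5]
finger_gap: 0.0098
```

Call:
{"api": "jog_arm", "payload": {
  "increments": [
    {"grip": 1, "linear": [-0.115, 0, -0.088], "delta_rot": [0, 0, 0]},
    {"grip": 1, "linear": [-0.23, 0, -0.165], "delta_rot": [0, 0, 0]},
    {"grip": 1, "linear": [-0.355, 0, -0.235], "delta_rot": [0, 0, 0]},
    {"grip": 1, "linear": [-0.481, 0, -0.296], "delta_rot": [0, 0, 0]},
    {"grip": 1, "linear": [-0.613, 0, -0.348], "delta_rot": [0, 0, 0]},
    {"grip": 1, "linear": [-0.747, 0, -0.392], "delta_rot": [0, 0, 0]},
    {"grip": 1, "linear": [-0.885, 0, -0.42], "delta_rot": [0, 0, 0]},
    {"grip": 1, "linear": [-0.885, 0, -0.42], "delta_rot": [0, 0, 0]}
  ]
}}

```text
time_s: 10.15
tool_pos: [0.539, 0.1136, 0.3914]
ee_rot: [-2.197, 2.241, -0.009]
wrist_force: [-4.5, -5.0, 20.1]
finger_gap: 0.0093
```

```bash
python3 - <<'E'
from h import *
p,d=read_camera("side"); np.savez("side1.npz",p=p,d=d);cv2.imwrite("pics/s2.png",cv2.resize(p[80:300,120:360,::-1],None,fx=2.5,fy=2.5))
E
```

```text
(no output)
```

View pics/s2.png

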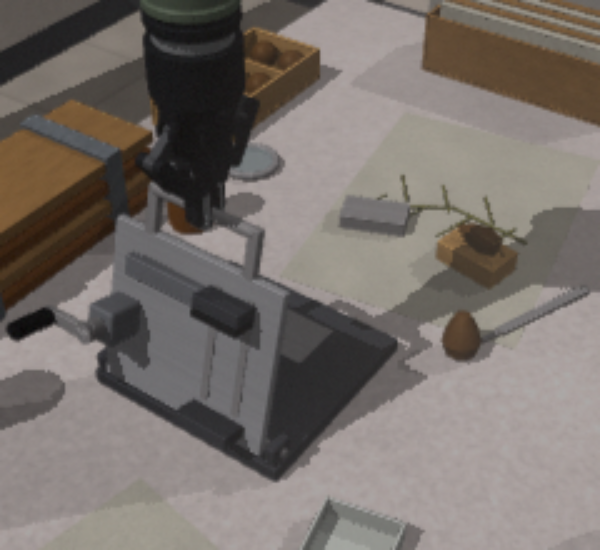

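Call:
{"api": "jog_arm", "payload": {
  "increments": [
    {"grip": 0.15, "linear": [0, 0, 0], "delta_rot": [0, 0, 0]},
    {"grip": 0.15, "linear": [0, 0, 0], "delta_rot": [0, 0, 0]},
    {"grip": 0.15, "linear": [0, 0, 0], "delta_rot": [0, 0, 0]},
    {"grip": 0.15, "linear": [0, 0, 0], "delta_rot": [0, 0, 0]},
    {"grip": 0.15, "linear": [0, 0, -0.2], "delta_rot": [0, 0, 0]},
    {"grip": 0.15, "linear": [0, 0, -0.4], "delta_rot": [0, 0, 0]},
    {"grip": 0.15, "linear": [0, 0, -0.6], "delta_rot": [0, 0, 0]},
    {"grip": 0.15, "linear": [0, 0, -0.6], "delta_rot": [0, 0, 0]}
  ]
}}

```text
time_s: 11.2
tool_pos: [0.5394, 0.1138, 0.4478]
ee_rot: [-2.196, 2.243, -0.003]
wrist_force: [-0.8, 0.2, -0.6]
finger_gap: 0.0363
```

```bash
python3 - <<'E'
from h import *
q=down(-69.6)
plan(([.56,-.2195,.29],q),([.56,-.2195,.177],q))
E
```

```text
lin [ 0.832 -0.068  0.394] rot [ 0.    0.   -0.06]
lin [0.835 0.01  0.394] rot [ 0.    0.   -0.06]
lin [0.83  0.089 0.394] rot [ 0.    0.   -0.06]
lin [0.818 0.166 0.394] rot [ 0.    0.   -0.06]
--
lin [0.    0.    0.565] rot [0. 0. 0.]
lin [0.    0.    0.565] rot [0. 0. 0.]
--
```

Call:
{"api": "jog_arm", "payload": {
  "increments": [
    {"grip": -1, "linear": [0.21, -0.02, 0], "delta_rot": [0, 0, -0.015]},
    {"grip": -1, "linear": [0.42, -0.03, 0], "delta_rot": [0, 0, -0.03]},
    {"grip": -1, "linear": [0.63, -0.05, 0.1], "delta_rot": [0, 0, -0.045]},
    {"grip": -1, "linear": [0.832, -0.068, 0.394], "delta_rot": [0, 0, -0.06]},
    {"grip": -1, "linear": [0.832, -0.068, 0.394], "delta_rot": [0, 0, -0.06]},
    {"grip": -1, "linear": [0.832, -0.068, 0.394], "delta_rot": [0, 0, -0.06]},
    {"grip": -1, "linear": [0.832, -0.068, 0.394], "delta_rot": [0, 0, -0.06]},
    {"grip": -1, "linear": [0.832, -0.068, 0.394], "delta_rot": [0, 0, -0.06]}
  ]
}}

```text
time_s: 12.2
tool_pos: [0.5442, 0.031, 0.408]
ee_rot: [-2.301, 2.137, -0.002]
wrist_force: [0.1, -0.2, 0.1]
finger_gap: 0.0856
```

Call:
{"api": "jog_arm", "payload": {
  "increments": [
    {"grip": -1, "linear": [0.21, 0, 0.1], "delta_rot": [0, 0, -0.015]},
    {"grip": -1, "linear": [0.42, 0, 0.2], "delta_rot": [0, 0, -0.03]},
    {"grip": -1, "linear": [0.63, 0, 0.3], "delta_rot": [0, 0, -0.045]},
    {"grip": -1, "linear": [0.835, 0.01, 0.394], "delta_rot": [0, 0, -0.06]},
    {"grip": -1, "linear": [0.835, 0.01, 0.394], "delta_rot": [0, 0, -0.06]},
    {"grip": -1, "linear": [0.835, 0.01, 0.394], "delta_rot": [0, 0, -0.06]},
    {"grip": -1, "linear": [0.835, 0.01, 0.394], "delta_rot": [0, 0, -0.06]},
    {"grip": -1, "linear": [0.835, 0.01, 0.394], "delta_rot": [0, 0, -0.06]}
  ]
}}

```text
time_s: 13.2
tool_pos: [0.5493, -0.0523, 0.3683]
ee_rot: [-2.4, 2.027, -0.001]
wrist_force: [0.0, -0.5, 0.2]
finger_gap: 0.0852
```

Call:
{"api": "jog_arm", "payload": {
  "increments": [
    {"grip": -1, "linear": [0.21, 0.02, 0.1], "delta_rot": [0, 0, -0.015]},
    {"grip": -1, "linear": [0.42, 0.04, 0.2], "delta_rot": [0, 0, -0.03]},
    {"grip": -1, "linear": [0.63, 0.07, 0.3], "delta_rot": [0, 0, -0.045]},
    {"grip": -1, "linear": [0.83, 0.089, 0.394], "delta_rot": [0, 0, -0.06]},
    {"grip": -1, "linear": [0.83, 0.089, 0.394], "delta_rot": [0, 0, -0.06]},
    {"grip": -1, "linear": [0.83, 0.089, 0.394], "delta_rot": [0, 0, -0.06]},
    {"grip": -1, "linear": [0.83, 0.089, 0.394], "delta_rot": [0, 0, -0.06]},
    {"grip": -1, "linear": [0.83, 0.089, 0.394], "delta_rot": [0, 0, -0.06]}
  ]
}}

```text
time_s: 14.2
tool_pos: [0.5543, -0.1357, 0.3289]
ee_rot: [-2.493, 1.912, -0.001]
wrist_force: [0.3, -0.3, 0.5]
finger_gap: 0.0853
```

Call:
{"api": "jog_arm", "payload": {
  "increments": [
    {"grip": -1, "linear": [0.21, 0.04, 0.1], "delta_rot": [0, 0, -0.015]},
    {"grip": -1, "linear": [0.42, 0.08, 0.2], "delta_rot": [0, 0, -0.03]},
    {"grip": -1, "linear": [0.63, 0.12, 0.3], "delta_rot": [0, 0, -0.045]},
    {"grip": -1, "linear": [0.818, 0.166, 0.394], "delta_rot": [0, 0, -0.06]},
    {"grip": -1, "linear": [0.818, 0.166, 0.394], "delta_rot": [0, 0, -0.06]},
    {"grip": -1, "linear": [0.818, 0.166, 0.394], "delta_rot": [0, 0, -0.06]},
    {"grip": -1, "linear": [0.818, 0.166, 0.394], "delta_rot": [0, 0, -0.06]},
    {"grip": -1, "linear": [0.818, 0.166, 0.394], "delta_rot": [0, 0, -0.06]}
  ]
}}

```text
time_s: 15.2
tool_pos: [0.5595, -0.219, 0.2896]
ee_rot: [-2.58, 1.792, -0.001]
wrist_force: [-0.1, 0.8, 0.0]
finger_gap: 0.0853
```

```bash
python3 - <<'E'
from h import *
q=down(-69.6)
p,d=read_camera("top");np.savez("top1.npz",p=p,d=d);W=pts("top",d)
cv2.imwrite("pics/t1.png",cv2.resize(p[110:330,100:400,::-1],None,fx=2.6,fy=2.6))
plan(([.56,-.2195,.177],q))
E
```

```text
lin [ 0.003 -0.001  0.562] rot [0. 0. 0.]
lin [ 0.003 -0.002  0.562] rot [0. 0. 0.]
--
```

View pics/t1.png

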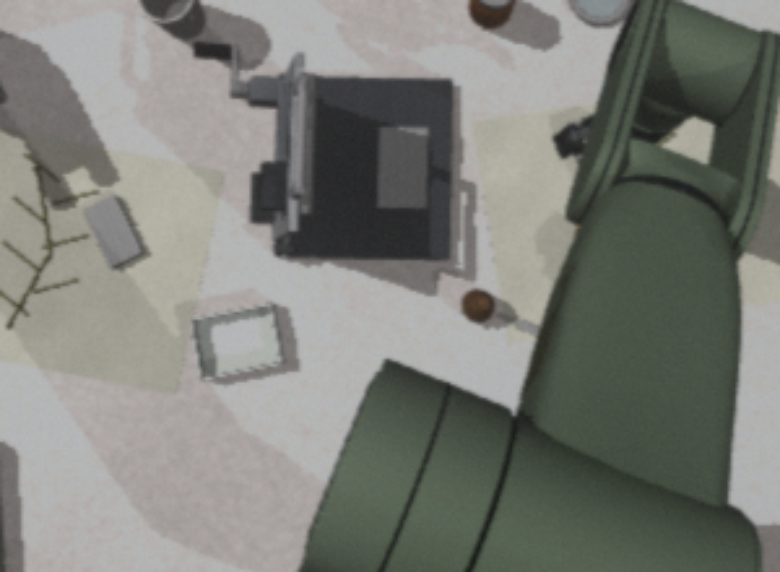

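Call:
{"api": "jog_arm", "payload": {
  "increments": [
    {"grip": -1, "linear": [0, 0, 0.25], "delta_rot": [0, 0, 0]},
    {"grip": -1, "linear": [0, 0, 0.5], "delta_rot": [0, 0, 0]},
    {"grip": -1, "linear": [0, 0, 0.75], "delta_rot": [0, 0, 0]},
    {"grip": -1, "linear": [0.005, 0, 0.9], "delta_rot": [0, 0, 0]},
    {"grip": -1, "linear": [0.005, 0, 0.95], "delta_rot": [0, 0, 0]},
    {"grip": -1, "linear": [0.005, 0, 0.98], "delta_rot": [0, 0, 0]},
    {"grip": -1, "linear": [0.005, 0, 0.99], "delta_rot": [0, 0, 0]},
    {"grip": -1, "linear": [0.005, 0, 0.99], "delta_rot": [0, 0, 0]}
  ]
}}

```text
time_s: 16.25
tool_pos: [0.5597, -0.2201, 0.1907]
ee_rot: [-2.579, 1.793, -0.002]
wrist_force: [0.3, 0.2, -0.8]
finger_gap: 0.0856
```

Call:
{"api": "jog_arm", "payload": {
  "increments": [
    {"grip": -1, "linear": [0, 0, 0.08], "delta_rot": [0, 0, 0]},
    {"grip": -1, "linear": [0, 0, 0.13], "delta_rot": [0, 0, 0]},
    {"grip": 1, "linear": [0, 0, 0.13], "delta_rot": [0, 0, 0]},
    {"grip": 1, "linear": [0, 0, 0.13], "delta_rot": [0, 0, 0]},
    {"grip": 1, "linear": [0, 0, 0.13], "delta_rot": [0, 0, 0]},
    {"grip": 1, "linear": [0, 0, 0.13], "delta_rot": [0, 0, 0]},
    {"grip": 1, "linear": [0, 0, 0.13], "delta_rot": [0, 0, 0]},
    {"grip": 1, "linear": [0, 0, 0.13], "delta_rot": [0, 0, 0]}
  ],
  "newtons": 60
}}

```text
time_s: 17.25
tool_pos: [0.5599, -0.2202, 0.1776]
ee_rot: [-2.579, 1.793, -0.002]
wrist_force: [1.2, -1.1, 3.1]
finger_gap: 0.0425
```

```bash
python3 - <<'E'
from h import *
f=np.load("top1.npz");p,d=f['p'],f['d'];W=pts("top",d);Z=W[...,2];g=p.mean(2)
print("local gray",g[170:180:3,250:262:4].round(),"dark",g[174,225:300:6].round())
m=(g>45)&(Z>.010)&(Z<.026)&near(W,(.538,.02),.06)
k,L,S,C=cv2.connectedComponentsWithStats(m.astype(np.uint8));i=1+S[1:,4].argmax();print(S[i],rect("top",L==i,W),W[L==i].mean(0))
# base
m=near(W,(.54,.06),.135)&(Z>.012)&(Z<.024)&(g<60)
m=cv2.morphologyEx(m.astype(np.uint8),cv2.MORPH_OPEN,np.ones((3,3)));k,L,S,C=cv2.connectedComponentsWithStats(m);i=1+S[1:,4].argmax()
print(rect("top",L==i,W)); print("expected pad",stw(0,-.045,.018),observe()['finger_gap'])
E
```

```text
local gray [[82. 85. 81.]
 [79. 81. 83.]
 [81. 82. 84.]
 [85. 82. 83.]] dark [ 42.  41.  43.  43.  81.  84.  82.  48.  79. 170. 172. 178. 173.]
[244 156  29  37 985] (array([539. ,   5.2]), array([117.6,  90. ]), -0.2) [0.54023596 0.00394716 0.01861179]
(array([529.6,  65.3]), array([200.2, 171.6]), -0.5)
expected pad [0.53790055 0.01951343 0.018     ] 0.04254633171439665
```

```bash
python3 - <<'E'
from h import *
f=np.load("top1.npz");p,d=f['p'],f['d'];g=cv2.GaussianBlur(p.mean(2).astype(np.float32),(3,3),0)
m=np.zeros(g.shape,np.uint8);m[152:198,240:271]=(g[152:198,240:271]>62)
k,L,S,C=cv2.connectedComponentsWithStats(m);i=1+S[1:,4].argmax();print(S[i],C[i])
v,u=np.nonzero(L==i);q=np.array([plane_pt("top",a,b,.018) for a,b in zip(u,v)])
print(q.mean(0),cv2.minAreaRect((q[:,:2]*1000).astype(np.float32)))
# side view of pad (before), hinge-side base corners
f=np.load("side1.npz");p=f['p'];g=p.mean(2);c=calibration("side")
w=R.from_rotvec(c['attitude']).inv().apply(stw(0,-.045,.018)-c['position']);print("pad in side px",w[0]/w[2]*c['fx']+c['cx'],w[1]/w[2]*c['fy']+c['cy'])
E
```

```text
[245 157  22  33 629] [254.91255962 173.01589825]
[0.54176566 0.0150739  0.018     ] ((542.0219116210938, 13.91447639465332), (64.52481079101562, 106.63813781738281), 86.6183853149414)
pad in side px 229.43986658499966 212.15867425664482
```

```bash
cat >> h.py <<'E'
def edges(a,i0):
    "subpixel half-level crossings of a bright bar in 1-D profile"
    lo,hi=np.percentile(a,12),np.percentile(a,75);h=(lo+hi)/2;s=np.nonzero((a[:-1]-h)*(a[1:]-h)<0)[0]
    return [round(float(i0+k+(h-a[k])/(a[k+1]-a[k])),2) for k in s]
E
python3 - <<'E'
from h import *
f=np.load("top1.npz");g=f['p'].mean(2)
E=[];
for v in range(162,188,4): print(v,edges(g[v-1:v+2,235:273].mean(0),235))
for u in range(249,263,4): print(u,edges(g[146:205,u-1:u+2].mean(1),146))
E
```

```text
162 [245.44, 265.36]
166 [245.23, 264.01]
170 [245.05, 264.0, 267.76, 269.35, 271.41]
174 [245.01, 263.95, 271.74]
178 [244.71, 263.8]
182 [244.71, 263.71, 269.66, 270.15, 271.55]
186 [244.73, 263.84]
249 [158.27, 189.46]
253 [156.86, 189.47]
257 [157.07, 189.48]
261 [157.1, 189.55]
```

```bash
python3 - <<'E'
from h import *
a=plane_pt("top",254.5,173.3,.018);print(a)
f=np.load("side1.npz");p=f['p'];cv2.imwrite("pics/pad_side.png",cv2.resize(p[170:260,180:300,::-1],None,fx=6,fy=6,interpolation=cv2.INTER_CUBIC))
c=calibration("side")
for x,y in((-.05,-.03),(.05,-.03),(.05,.03),(-.05,.03),(0,0)):
    w=R.from_rotvec(c['attitude']).inv().apply(a+[x,y,0]-c['position']);u,v=w[0]/w[2]*c['fx']+c['cx'],w[1]/w[2]*c['fy']+c['cy'];print((u-179.5)*6,(v-169.5)*6)
E
```

```text
[0.54076928 0.0164068  0.018     ]
431.40412164349374 254.33254546834598
246.65286845151587 170.02467083673588
165.465823757644 244.51513635555523
354.0819489742028 334.890446730175
298.3894974799588 249.42216214342153
```

View pics/pad_side.png

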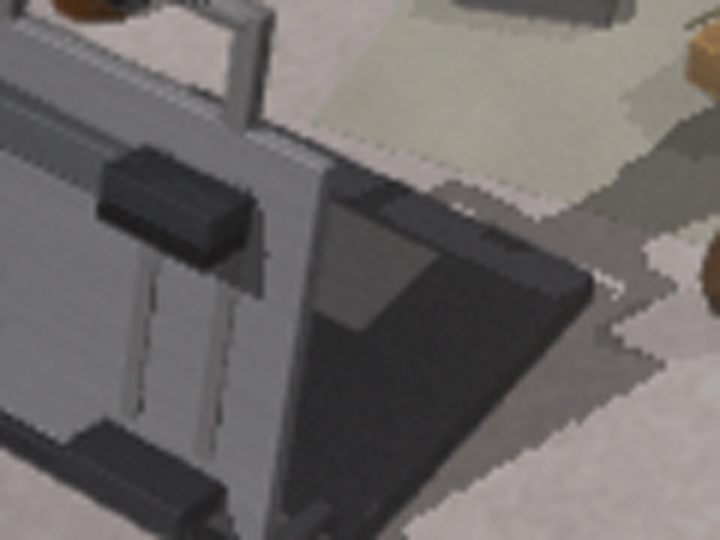

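```bash
sed -i 's/^ST=.*;YAW/ST=np.array([.5398,.0605,0]);YAW/' h.py; python3 - <<'E'
from h import *
q=down(-91.4);o=observe();p=o['tool_pos']
plan(([*p[:2],.25],R.from_rotvec(o['ee_rot'])),([.5387,.0155,.25],q),([.5387,.0155,.197],q))
E
```

```text
lin [ 0.001 -0.001 -0.724] rot [0. 0. 0.]
--
lin [-0.761 -0.208 -0.001] rot [0.    0.    0.081]
lin [-0.781 -0.11   0.   ] rot [0.    0.    0.081]
lin [-0.789 -0.01   0.   ] rot [0.    0.    0.081]
--
lin [0.   0.   0.53] rot [0. 0. 0.]
--
```

Call:
{"api": "jog_arm", "payload": {
  "increments": [
    {"grip": 1, "linear": [0, 0, -0.1], "delta_rot": [0, 0, 0]},
    {"grip": 1, "linear": [0, 0, -0.25], "delta_rot": [0, 0, 0]},
    {"grip": 1, "linear": [0, 0, -0.4], "delta_rot": [0, 0, 0]},
    {"grip": 1, "linear": [0, 0, -0.55], "delta_rot": [0, 0, 0]},
    {"grip": 1, "linear": [0, 0, -0.67], "delta_rot": [0, 0, 0]},
    {"grip": 1, "linear": [0, 0, -0.72], "delta_rot": [0, 0, 0]},
    {"grip": 1, "linear": [0, 0, -0.72], "delta_rot": [0, 0, 0]},
    {"grip": 1, "linear": [0, 0, -0.72], "delta_rot": [0, 0, 0]}
  ],
  "newtons": 80
}}

```text
time_s: 18.25
tool_pos: [0.5594, -0.2199, 0.2486]
ee_rot: [2.579, -1.793, -0.002]
wrist_force: [-0.8, -0.2, -2.4]
finger_gap: 0.0422
```

Call:
{"api": "jog_arm", "payload": {
  "increments": [
    {"grip": 1, "linear": [-0.1, -0.03, 0], "delta_rot": [0, 0, 0.01]},
    {"grip": 1, "linear": [-0.23, -0.06, 0], "delta_rot": [0, 0, 0.024]},
    {"grip": 1, "linear": [-0.37, -0.1, 0], "delta_rot": [0, 0, 0.04]},
    {"grip": 1, "linear": [-0.51, -0.14, 0], "delta_rot": [0, 0, 0.055]},
    {"grip": 1, "linear": [-0.65, -0.18, 0], "delta_rot": [0, 0, 0.07]},
    {"grip": 1, "linear": [-0.761, -0.208, 0], "delta_rot": [0, 0, 0.081]},
    {"grip": 1, "linear": [-0.761, -0.208, 0], "delta_rot": [0, 0, 0.081]},
    {"grip": 1, "linear": [-0.761, -0.208, 0], "delta_rot": [0, 0, 0.081]}
  ]
}}

```text
time_s: 19.25
tool_pos: [0.5526, -0.1416, 0.2491]
ee_rot: [2.46, -1.953, 0.001]
wrist_force: [-0.0, -0.3, -2.1]
finger_gap: 0.0419
```

Call:
{"api": "jog_arm", "payload": {
  "increments": [
    {"grip": 1, "linear": [-0.1, -0.01, 0], "delta_rot": [0, 0, 0.01]},
    {"grip": 1, "linear": [-0.23, -0.03, 0], "delta_rot": [0, 0, 0.024]},
    {"grip": 1, "linear": [-0.37, -0.05, 0], "delta_rot": [0, 0, 0.04]},
    {"grip": 1, "linear": [-0.51, -0.07, 0], "delta_rot": [0, 0, 0.055]},
    {"grip": 1, "linear": [-0.65, -0.09, 0], "delta_rot": [0, 0, 0.07]},
    {"grip": 1, "linear": [-0.781, -0.11, 0], "delta_rot": [0, 0, 0.081]},
    {"grip": 1, "linear": [-0.781, -0.11, 0], "delta_rot": [0, 0, 0.081]},
    {"grip": 1, "linear": [-0.781, -0.11, 0], "delta_rot": [0, 0, 0.081]}
  ]
}}

```text
time_s: 20.25
tool_pos: [0.5456, -0.0631, 0.2492]
ee_rot: [2.331, -2.106, 0.001]
wrist_force: [0.3, 0.5, -1.8]
finger_gap: 0.042
```

Call:
{"api": "jog_arm", "payload": {
  "increments": [
    {"grip": 1, "linear": [-0.1, 0, 0], "delta_rot": [0, 0, 0.01]},
    {"grip": 1, "linear": [-0.23, 0, 0], "delta_rot": [0, 0, 0.024]},
    {"grip": 1, "linear": [-0.37, 0, 0], "delta_rot": [0, 0, 0.04]},
    {"grip": 1, "linear": [-0.51, -0.01, 0], "delta_rot": [0, 0, 0.055]},
    {"grip": 1, "linear": [-0.65, -0.01, 0], "delta_rot": [0, 0, 0.07]},
    {"grip": 1, "linear": [-0.789, -0.01, 0], "delta_rot": [0, 0, 0.081]},
    {"grip": 1, "linear": [-0.789, -0.01, 0], "delta_rot": [0, 0, 0.081]},
    {"grip": 1, "linear": [-0.789, -0.01, 0], "delta_rot": [0, 0, 0.081]}
  ]
}}

```text
time_s: 21.25
tool_pos: [0.5386, 0.0155, 0.2491]
ee_rot: [2.192, -2.25, 0.0]
wrist_force: [-0.3, -0.0, -1.8]
finger_gap: 0.0423
```

```bash
python3 - <<'E'
from h import *
plan(([.5387,.0155,.197],down(-91.4)));print(observe()['finger_gap'])
p,d=read_camera("side");cv2.imwrite("pics/s3.png",cv2.resize(p[80:300,120:400,::-1],None,fx=2.5,fy=2.5))
E
```

```text
lin [ 0.    -0.001  0.521] rot [ 0.     0.    -0.001]
--
0.04229403299050339
```

View pics/s3.png

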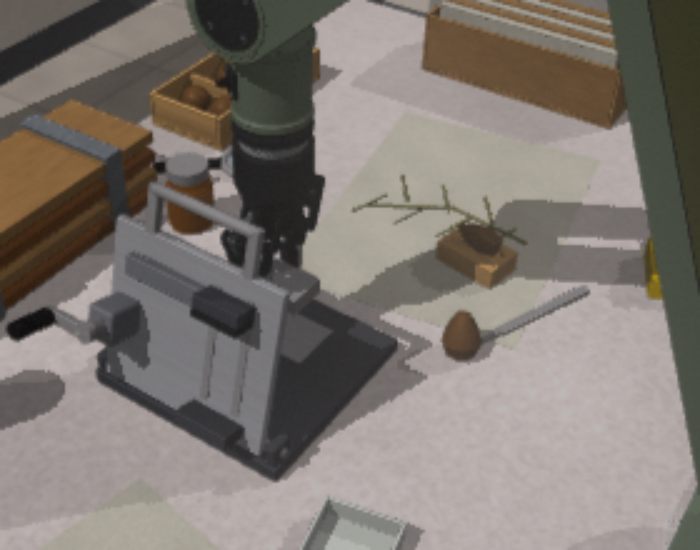

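Call:
{"api": "jog_arm", "payload": {
  "increments": [
    {"grip": 1, "linear": [0, 0, 0.12], "delta_rot": [0, 0, 0]},
    {"grip": 1, "linear": [0, 0, 0.25], "delta_rot": [0, 0, 0]},
    {"grip": 1, "linear": [0, 0, 0.37], "delta_rot": [0, 0, 0]},
    {"grip": 1, "linear": [0, 0, 0.45], "delta_rot": [0, 0, 0]},
    {"grip": 1, "linear": [0, 0, 0.49], "delta_rot": [0, 0, 0]},
    {"grip": 1, "linear": [0, 0, 0.51], "delta_rot": [0, 0, 0]},
    {"grip": 1, "linear": [0, 0, 0.525], "delta_rot": [0, 0, 0]},
    {"grip": 1, "linear": [0, 0, 0.53], "delta_rot": [0, 0, 0]}
  ]
}}

```text
time_s: 22.3
tool_pos: [0.5387, 0.0157, 0.1963]
ee_rot: [-2.192, 2.25, -0.001]
wrist_force: [-0.4, -0.1, -2.1]
finger_gap: 0.0422
```

Call:
{"api": "jog_arm", "payload": {
  "increments": [
    {"grip": 1, "linear": [0, 0, 0], "delta_rot": [0, 0, 0]},
    {"grip": 0.5, "linear": [0, 0, 0], "delta_rot": [0, 0, 0]},
    {"grip": -0.3, "linear": [0, 0, 0], "delta_rot": [0, 0, 0]},
    {"grip": -0.5, "linear": [0, 0, 0], "delta_rot": [0, 0, 0]},
    {"grip": -0.7, "linear": [0, 0, 0], "delta_rot": [0, 0, 0]},
    {"grip": -0.7, "linear": [0, 0, 0], "delta_rot": [0, 0, 0]},
    {"grip": -0.7, "linear": [0, 0, -0.1], "delta_rot": [0, 0, 0]},
    {"grip": -0.7, "linear": [0, 0, -0.2], "delta_rot": [0, 0, 0]}
  ]
}}

```text
time_s: 23.3
tool_pos: [0.5387, 0.0157, 0.2169]
ee_rot: [-2.192, 2.25, -0.001]
wrist_force: [0.3, 0.3, 0.1]
finger_gap: 0.0723
```

```bash
python3 - <<'E'
from h import *
o=observe();p=o['tool_pos']
a=p+[0,-.02,.11];q=down(-62.9)
b=[.4612,.3724,.32]
# route: away up and then over the plate at safe height
plan(([.5387,.0155,.41],down(-91.4)),([*b[:2],.42],q),([*b[:2],.25],q),([*b[:2],.175],q))
E
```

```text
lin [ 0.001  0.    -0.965] rot [0. 0. 0.]
lin [ 0.001  0.    -0.965] rot [0. 0. 0.]
--
lin [-0.887  0.215 -0.025] rot [ 0.     0.    -0.079]
lin [-0.907  0.104 -0.025] rot [ 0.     0.    -0.079]
lin [-0.913 -0.01  -0.025] rot [ 0.     0.    -0.079]
lin [-0.905 -0.123 -0.025] rot [ 0.     0.    -0.079]
--
lin [0.   0.   0.85] rot [0. 0. 0.]
lin [0.   0.   0.85] rot [0. 0. 0.]
--
lin [0.   0.   0.75] rot [0. 0. 0.]
--
```

Call:
{"api": "jog_arm", "payload": {
  "increments": [
    {"grip": -0.7, "linear": [0, 0, -0.25], "delta_rot": [0, 0, 0]},
    {"grip": -0.7, "linear": [0, 0, -0.5], "delta_rot": [0, 0, 0]},
    {"grip": -0.7, "linear": [0, 0, -0.75], "delta_rot": [0, 0, 0]},
    {"grip": -0.7, "linear": [0, 0, -1], "delta_rot": [0, 0, 0]},
    {"grip": -0.7, "linear": [0, 0, -1], "delta_rot": [0, 0, 0]},
    {"grip": -0.7, "linear": [0, 0, -1], "delta_rot": [0, 0, 0]},
    {"grip": -0.7, "linear": [0, 0, -1], "delta_rot": [0, 0, 0]},
    {"grip": -0.7, "linear": [0, 0, -1], "delta_rot": [0, 0, 0]}
  ]
}}

```text
time_s: 24.3
tool_pos: [0.5384, 0.0157, 0.3153]
ee_rot: [2.192, -2.249, -0.002]
wrist_force: [-0.1, -0.1, 0.4]
finger_gap: 0.0728
```

Call:
{"api": "jog_arm", "payload": {
  "increments": [
    {"grip": -0.7, "linear": [0, 0, -0.25], "delta_rot": [0, 0, 0]},
    {"grip": -0.7, "linear": [0, 0, -0.5], "delta_rot": [0, 0, 0]},
    {"grip": -0.7, "linear": [0, 0, -0.75], "delta_rot": [0, 0, 0]},
    {"grip": -0.7, "linear": [0, 0, -1], "delta_rot": [0, 0, 0]},
    {"grip": -0.7, "linear": [0, 0, -1], "delta_rot": [0, 0, 0]},
    {"grip": -0.7, "linear": [0, 0, -1], "delta_rot": [0, 0, 0]},
    {"grip": -0.7, "linear": [0, 0, -1], "delta_rot": [0, 0, 0]},
    {"grip": -0.7, "linear": [0, 0, -1], "delta_rot": [0, 0, 0]}
  ]
}}

```text
time_s: 25.3
tool_pos: [0.5385, 0.0157, 0.4152]
ee_rot: [2.192, -2.249, -0.002]
wrist_force: [0.9, -0.9, 0.2]
finger_gap: 0.0722
```

Call:
{"api": "jog_arm", "payload": {
  "increments": [
    {"grip": -0.7, "linear": [-0.1, 0.02, -0.2], "delta_rot": [0, 0, -0.01]},
    {"grip": -0.7, "linear": [-0.3, 0.07, -0.2], "delta_rot": [0, 0, -0.03]},
    {"grip": -0.7, "linear": [-0.5, 0.12, -0.2], "delta_rot": [0, 0, -0.045]},
    {"grip": -0.7, "linear": [-0.7, 0.17, -0.2], "delta_rot": [0, 0, -0.06]},
    {"grip": -0.7, "linear": [-0.887, 0.215, -0.2], "delta_rot": [0, 0, -0.079]},
    {"grip": -0.7, "linear": [-0.887, 0.215, -0.2], "delta_rot": [0, 0, -0.079]},
    {"grip": -0.7, "linear": [-0.887, 0.215, -0.2], "delta_rot": [0, 0, -0.079]},
    {"grip": -0.7, "linear": [-0.887, 0.215, -0.2], "delta_rot": [0, 0, -0.079]}
  ]
}}

```text
time_s: 26.3
tool_pos: [0.5195, 0.1044, 0.436]
ee_rot: [2.327, -2.11, 0.0]
wrist_force: [-0.2, -0.7, -0.2]
finger_gap: 0.0728
```

Call:
{"api": "jog_arm", "payload": {
  "increments": [
    {"grip": -0.7, "linear": [-0.2, 0.02, 0], "delta_rot": [0, 0, -0.02]},
    {"grip": -0.7, "linear": [-0.4, 0.05, 0], "delta_rot": [0, 0, -0.035]},
    {"grip": -0.7, "linear": [-0.6, 0.07, 0], "delta_rot": [0, 0, -0.05]},
    {"grip": -0.7, "linear": [-0.8, 0.09, 0], "delta_rot": [0, 0, -0.07]},
    {"grip": -0.7, "linear": [-0.907, 0.104, 0], "delta_rot": [0, 0, -0.079]},
    {"grip": -0.7, "linear": [-0.907, 0.104, 0], "delta_rot": [0, 0, -0.079]},
    {"grip": -0.7, "linear": [-0.907, 0.104, 0], "delta_rot": [0, 0, -0.079]},
    {"grip": -0.7, "linear": [-0.907, 0.104, 0], "delta_rot": [0, 0, -0.079]}
  ]
}}

```text
time_s: 27.3
tool_pos: [0.5003, 0.1937, 0.4361]
ee_rot: [2.453, -1.962, 0.0]
wrist_force: [-0.2, 0.2, -0.5]
finger_gap: 0.0726
```

Call:
{"api": "jog_arm", "payload": {
  "increments": [
    {"grip": -0.7, "linear": [-0.2, 0, 0.1], "delta_rot": [0, 0, -0.02]},
    {"grip": -0.7, "linear": [-0.4, 0, 0.2], "delta_rot": [0, 0, -0.035]},
    {"grip": -0.7, "linear": [-0.6, 0, 0.3], "delta_rot": [0, 0, -0.05]},
    {"grip": -0.7, "linear": [-0.8, 0, 0.4], "delta_rot": [0, 0, -0.07]},
    {"grip": -0.7, "linear": [-0.913, -0.01, 0.5], "delta_rot": [0, 0, -0.079]},
    {"grip": -0.7, "linear": [-0.913, -0.01, 0.5], "delta_rot": [0, 0, -0.079]},
    {"grip": -0.7, "linear": [-0.913, -0.01, 0.5], "delta_rot": [0, 0, -0.079]},
    {"grip": -0.7, "linear": [-0.913, -0.01, 0.5], "delta_rot": [0, 0, -0.079]}
  ]
}}

```text
time_s: 28.3
tool_pos: [0.4813, 0.2829, 0.3866]
ee_rot: [-2.57, 1.806, -0.001]
wrist_force: [0.2, -0.8, 0.0]
finger_gap: 0.0723
```

Call:
{"api": "jog_arm", "payload": {
  "increments": [
    {"grip": -1, "linear": [-0.2, -0.02, 0.1], "delta_rot": [0, 0, -0.02]},
    {"grip": -1, "linear": [-0.4, -0.05, 0.3], "delta_rot": [0, 0, -0.035]},
    {"grip": -1, "linear": [-0.6, -0.07, 0.5], "delta_rot": [0, 0, -0.05]},
    {"grip": -1, "linear": [-0.8, -0.1, 0.7], "delta_rot": [0, 0, -0.07]},
    {"grip": -1, "linear": [-0.905, -0.123, 0.8], "delta_rot": [0, 0, -0.079]},
    {"grip": -1, "linear": [-0.905, -0.123, 0.8], "delta_rot": [0, 0, -0.079]},
    {"grip": -1, "linear": [-0.905, -0.123, 0.8], "delta_rot": [0, 0, -0.079]},
    {"grip": -1, "linear": [-0.905, -0.123, 0.8], "delta_rot": [0, 0, -0.079]}
  ]
}}

```text
time_s: 29.3
tool_pos: [0.4622, 0.3723, 0.3069]
ee_rot: [-2.676, 1.643, -0.001]
wrist_force: [0.3, -0.5, -0.3]
finger_gap: 0.0855
```

```bash
python3 - <<'E'
from h import *
plan(([.4612,.3724,.22],down(-62.9)),([.4612,.3724,.175],down(-62.9)))
p,d=read_camera("top");W=pts("top",d);Z=W[...,2];np.savez("top2.npz",p=p,d=d)
for c,z in(((.5387,.0155),(.033,.045)),((.421,-.214),(.02,.035))):
    m=near(W,c,.06)&(Z>z[0])&(Z<z[1]); print(m.sum(),rect("top",m,W),W[m].mean(0)if m.any() else 0)
E
```

```text
lin [-0.005  0.01   0.869] rot [-0.001  0.    -0.002]
--
lin [0.   0.   0.45] rot [0. 0. 0.]
--
344 (array([539. ,  19.4]), array([77.6, 41.1]), -0.3) [0.53852771 0.01904671 0.03849776]
266 (array([ 421.3, -213.4]), array([79.9, 50.4]), -11.5) [ 0.42254019 -0.21102539  0.02819965]
```

```bash
python3 - <<'E'
from h import *
p=np.load("top2.npz")['p'];cv2.imwrite("pics/t2.png",cv2.resize(p[145:205,225:285,::-1],None,fx=10,fy=10,interpolation=cv2.INTER_CUBIC))
E
```

```text
(no output)
```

View pics/t2.png

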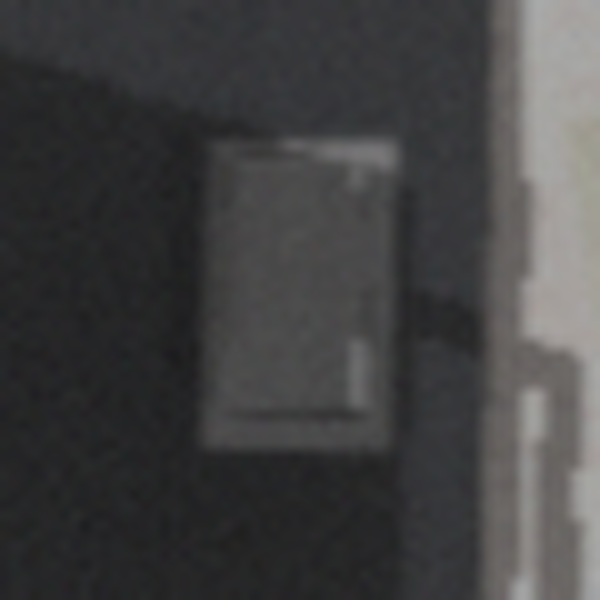

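Call:
{"api": "jog_arm", "payload": {
  "increments": [
    {"grip": -1, "linear": [0, 0.01, 0.25], "delta_rot": [0, 0, 0]},
    {"grip": -1, "linear": [0, 0.01, 0.5], "delta_rot": [0, 0, 0]},
    {"grip": -1, "linear": [0, 0.01, 0.75], "delta_rot": [0, 0, 0]},
    {"grip": -1, "linear": [0, 0.01, 0.869], "delta_rot": [0, 0, 0]},
    {"grip": -1, "linear": [0, 0.01, 0.869], "delta_rot": [0, 0, 0]},
    {"grip": -1, "linear": [0, 0.01, 0.869], "delta_rot": [0, 0, 0]},
    {"grip": -1, "linear": [0, 0.01, 0.869], "delta_rot": [0, 0, 0]},
    {"grip": -1, "linear": [0, 0.01, 0.869], "delta_rot": [0, 0, 0]}
  ]
}}

```text
time_s: 30.35
tool_pos: [0.4611, 0.3724, 0.2198]
ee_rot: [-2.677, 1.642, -0.001]
wrist_force: [0.4, -0.1, -0.2]
finger_gap: 0.0854
```

Call:
{"api": "jog_arm", "payload": {
  "increments": [
    {"grip": -1, "linear": [0, 0, 0.2], "delta_rot": [0, 0, 0]},
    {"grip": -1, "linear": [0, 0, 0.4], "delta_rot": [0, 0, 0]},
    {"grip": -1, "linear": [0, 0, 0.46], "delta_rot": [0, 0, 0]},
    {"grip": 1, "linear": [0, 0, 0.46], "delta_rot": [0, 0, 0]},
    {"grip": 1, "linear": [0, 0, 0.46], "delta_rot": [0, 0, 0]},
    {"grip": 1, "linear": [0, 0, 0.46], "delta_rot": [0, 0, 0]},
    {"grip": 1, "linear": [0, 0, 0.46], "delta_rot": [0, 0, 0]},
    {"grip": 1, "linear": [0, 0, 0.46], "delta_rot": [0, 0, 0]}
  ],
  "newtons": 60
}}

```text
time_s: 31.35
tool_pos: [0.4614, 0.3726, 0.1744]
ee_rot: [-2.676, 1.641, -0.002]
wrist_force: [0.2, -0.7, 5.5]
finger_gap: 0.042
```

```bash
python3 - <<'E'
from h import *
o=observe();q=down(-91.4);r0=R.from_rotvec(o['ee_rot'])
plan(([*o['tool_pos'][:2],.36],r0),([.5387,.0155,.44],q),([.5387,.0155,.2134],q))
E
```

```text
lin [ 0.    -0.002 -0.928] rot [0. 0. 0.]
lin [ 0.    -0.002 -0.928] rot [0. 0. 0.]
--
lin [ 0.883  0.232 -0.201] rot [0.    0.    0.079]
lin [ 0.905  0.121 -0.201] rot [0.    0.    0.079]
lin [ 0.913  0.009 -0.2  ] rot [0.    0.    0.079]
lin [ 0.907 -0.104 -0.2  ] rot [0.    0.    0.079]
--
lin [0.    0.    0.755] rot [0. 0. 0.]
lin [0.    0.    0.755] rot [0. 0. 0.]
lin [0.    0.    0.755] rot [0. 0. 0.]
--
```

Call:
{"api": "jog_arm", "payload": {
  "increments": [
    {"grip": 1, "linear": [0, 0, -0.1], "delta_rot": [0, 0, 0]},
    {"grip": 1, "linear": [0, 0, -0.25], "delta_rot": [0, 0, 0]},
    {"grip": 1, "linear": [0, 0, -0.45], "delta_rot": [0, 0, 0]},
    {"grip": 1, "linear": [0, 0, -0.65], "delta_rot": [0, 0, 0]},
    {"grip": 1, "linear": [0, 0, -0.82], "delta_rot": [0, 0, 0]},
    {"grip": 1, "linear": [0, 0, -0.928], "delta_rot": [0, 0, 0]},
    {"grip": 1, "linear": [0, 0, -0.928], "delta_rot": [0, 0, 0]},
    {"grip": 1, "linear": [0, 0, -0.928], "delta_rot": [0, 0, 0]}
  ],
  "newtons": 80
}}

```text
time_s: 32.35
tool_pos: [0.4607, 0.3721, 0.2653]
ee_rot: [2.677, -1.642, -0.001]
wrist_force: [-1.0, -0.6, -0.2]
finger_gap: 0.042
```

Call:
{"api": "jog_arm", "payload": {
  "increments": [
    {"grip": 1, "linear": [0, 0, -0.1], "delta_rot": [0, 0, 0]},
    {"grip": 1, "linear": [0, 0, -0.25], "delta_rot": [0, 0, 0]},
    {"grip": 1, "linear": [0, 0, -0.45], "delta_rot": [0, 0, 0]},
    {"grip": 1, "linear": [0, 0, -0.65], "delta_rot": [0, 0, 0]},
    {"grip": 1, "linear": [0, 0, -0.82], "delta_rot": [0, 0, 0]},
    {"grip": 1, "linear": [0, 0, -0.928], "delta_rot": [0, 0, 0]},
    {"grip": 1, "linear": [0, 0, -0.928], "delta_rot": [0, 0, 0]},
    {"grip": 1, "linear": [0, 0, -0.928], "delta_rot": [0, 0, 0]}
  ]
}}

```text
time_s: 33.35
tool_pos: [0.4608, 0.3722, 0.3582]
ee_rot: [2.677, -1.642, -0.001]
wrist_force: [-0.1, -0.3, -2.0]
finger_gap: 0.042
```

Call:
{"api": "jog_arm", "payload": {
  "increments": [
    {"grip": 1, "linear": [0.1, 0.03, -0.05], "delta_rot": [0, 0, 0.01]},
    {"grip": 1, "linear": [0.27, 0.07, -0.14], "delta_rot": [0, 0, 0.024]},
    {"grip": 1, "linear": [0.44, 0.12, -0.22], "delta_rot": [0, 0, 0.04]},
    {"grip": 1, "linear": [0.61, 0.16, -0.3], "delta_rot": [0, 0, 0.055]},
    {"grip": 1, "linear": [0.77, 0.2, -0.38], "delta_rot": [0, 0, 0.07]},
    {"grip": 1, "linear": [0.883, 0.232, -0.44], "delta_rot": [0, 0, 0.079]},
    {"grip": 1, "linear": [0.883, 0.232, -0.44], "delta_rot": [0, 0, 0.079]},
    {"grip": 1, "linear": [0.883, 0.232, -0.44], "delta_rot": [0, 0, 0.079]}
  ]
}}

```text
time_s: 34.35
tool_pos: [0.4802, 0.2833, 0.4025]
ee_rot: [2.571, -1.805, -0.001]
wrist_force: [-0.1, 1.2, -1.3]
finger_gap: 0.0419
```

Call:
{"api": "jog_arm", "payload": {
  "increments": [
    {"grip": 1, "linear": [0.1, 0.01, -0.05], "delta_rot": [0, 0, 0.01]},
    {"grip": 1, "linear": [0.27, 0.04, -0.12], "delta_rot": [0, 0, 0.024]},
    {"grip": 1, "linear": [0.44, 0.06, -0.2], "delta_rot": [0, 0, 0.04]},
    {"grip": 1, "linear": [0.61, 0.08, -0.28], "delta_rot": [0, 0, 0.055]},
    {"grip": 1, "linear": [0.77, 0.1, -0.34], "delta_rot": [0, 0, 0.07]},
    {"grip": 1, "linear": [0.905, 0.121, -0.36], "delta_rot": [0, 0, 0.079]},
    {"grip": 1, "linear": [0.905, 0.121, -0.36], "delta_rot": [0, 0, 0.079]},
    {"grip": 1, "linear": [0.905, 0.121, -0.36], "delta_rot": [0, 0, 0.079]}
  ]
}}

```text
time_s: 35.35
tool_pos: [0.4996, 0.194, 0.4385]
ee_rot: [2.454, -1.961, -0.001]
wrist_force: [-0.3, -0.4, -0.2]
finger_gap: 0.0417
```

Call:
{"api": "jog_arm", "payload": {
  "increments": [
    {"grip": 1, "linear": [0.1, 0, 0], "delta_rot": [0, 0, 0.01]},
    {"grip": 1, "linear": [0.27, 0, 0], "delta_rot": [0, 0, 0.024]},
    {"grip": 1, "linear": [0.44, 0, 0], "delta_rot": [0, 0, 0.04]},
    {"grip": 1, "linear": [0.61, 0.01, 0], "delta_rot": [0, 0, 0.055]},
    {"grip": 1, "linear": [0.77, 0.01, 0], "delta_rot": [0, 0, 0.07]},
    {"grip": 1, "linear": [0.913, 0.009, 0], "delta_rot": [0, 0, 0.079]},
    {"grip": 1, "linear": [0.913, 0.009, 0], "delta_rot": [0, 0, 0.079]},
    {"grip": 1, "linear": [0.913, 0.009, 0], "delta_rot": [0, 0, 0.079]}
  ]
}}

```text
time_s: 36.35
tool_pos: [0.5189, 0.1047, 0.4388]
ee_rot: [-2.328, 2.11, 0.001]
wrist_force: [0.2, -0.4, -1.5]
finger_gap: 0.0417
```

Call:
{"api": "jog_arm", "payload": {
  "increments": [
    {"grip": 1, "linear": [0.1, -0.01, 0], "delta_rot": [0, 0, 0.01]},
    {"grip": 1, "linear": [0.27, -0.03, 0], "delta_rot": [0, 0, 0.024]},
    {"grip": 1, "linear": [0.44, -0.05, 0], "delta_rot": [0, 0, 0.04]},
    {"grip": 1, "linear": [0.61, -0.07, 0], "delta_rot": [0, 0, 0.055]},
    {"grip": 1, "linear": [0.77, -0.09, 0], "delta_rot": [0, 0, 0.07]},
    {"grip": 1, "linear": [0.907, -0.104, 0], "delta_rot": [0, 0, 0.079]},
    {"grip": 1, "linear": [0.907, -0.104, 0], "delta_rot": [0, 0, 0.079]},
    {"grip": 1, "linear": [0.907, -0.104, 0], "delta_rot": [0, 0, 0.079]}
  ]
}}

```text
time_s: 37.35
tool_pos: [0.5381, 0.0155, 0.4388]
ee_rot: [-2.192, 2.25, 0.001]
wrist_force: [0.9, -0.2, -2.3]
finger_gap: 0.0412
```

```bash
python3 - <<'E'
from h import *
plan(([.5387,.0155,.2134],down(-91.4)));print(observe()['finger_gap'])
E
```

```text
lin [ 0.    -0.002  0.751] rot [0. 0. 0.]
lin [ 0.    -0.002  0.751] rot [0. 0. 0.]
lin [ 0.    -0.002  0.751] rot [0. 0. 0.]
--
0.041199484641786834
```

Call:
{"api": "jog_arm", "payload": {
  "increments": [
    {"grip": 1, "linear": [0, 0, 0.1], "delta_rot": [0, 0, 0]},
    {"grip": 1, "linear": [0, 0, 0.25], "delta_rot": [0, 0, 0]},
    {"grip": 1, "linear": [0, 0, 0.45], "delta_rot": [0, 0, 0]},
    {"grip": 1, "linear": [0, 0, 0.65], "delta_rot": [0, 0, 0]},
    {"grip": 1, "linear": [0, -0.006, 0.8], "delta_rot": [0, 0, 0]},
    {"grip": 1, "linear": [0, -0.006, 0.9], "delta_rot": [0, 0, 0]},
    {"grip": 1, "linear": [0, -0.006, 0.9], "delta_rot": [0, 0, 0]},
    {"grip": 1, "linear": [0, -0.006, 0.9], "delta_rot": [0, 0, 0]}
  ]
}}

```text
time_s: 38.35
tool_pos: [0.539, 0.0154, 0.3494]
ee_rot: [-2.192, 2.249, -0.002]
wrist_force: [0.2, 0.3, -1.1]
finger_gap: 0.042
```

Call:
{"api": "jog_arm", "payload": {
  "increments": [
    {"grip": 1, "linear": [0, 0, 0.1], "delta_rot": [0, 0, 0]},
    {"grip": 1, "linear": [0, 0, 0.25], "delta_rot": [0, 0, 0]},
    {"grip": 1, "linear": [0, 0, 0.45], "delta_rot": [0, 0, 0]},
    {"grip": 1, "linear": [0, 0, 0.65], "delta_rot": [0, 0, 0]},
    {"grip": 1, "linear": [0, 0, 0.8], "delta_rot": [0, 0, 0]},
    {"grip": 1, "linear": [0, 0, 0.9], "delta_rot": [0, 0, 0]},
    {"grip": 1, "linear": [0, 0, 0.9], "delta_rot": [0, 0, 0]},
    {"grip": 1, "linear": [0, 0, 0.9], "delta_rot": [0, 0, 0]}
  ]
}}

```text
time_s: 39.35
tool_pos: [0.5391, 0.0153, 0.2593]
ee_rot: [-2.192, 2.249, -0.002]
wrist_force: [-0.1, 0.2, -1.7]
finger_gap: 0.0417
```

```bash
python3 - <<'E'
from h import *
plan(([.5387,.0155,.2134],down(-91.4)));print(observe()['finger_gap'])
p,d=read_camera("side");cv2.imwrite("pics/s4.png",cv2.resize(p[120:260,170:330,::-1],None,fx=4,fy=4,interpolation=cv2.INTER_CUBIC))
E
```

```text
lin [-0.001  0.004  0.459] rot [-0.001  0.    -0.001]
--
0.04168953035860236
```

View pics/s4.png

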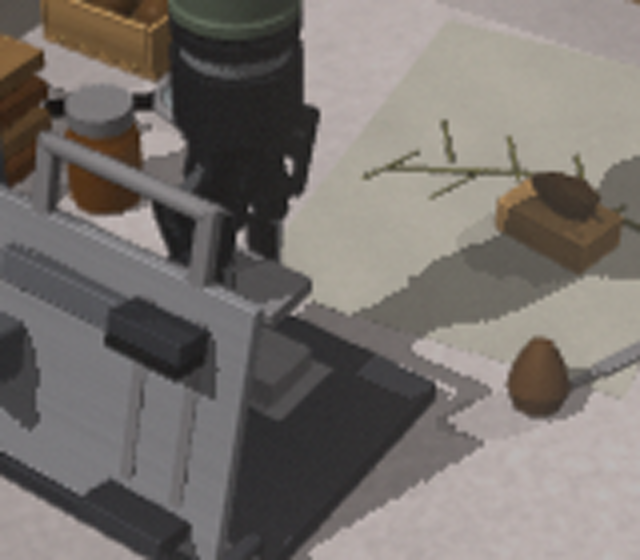

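Call:
{"api": "jog_arm", "payload": {
  "increments": [
    {"grip": 1, "linear": [0, 0, 0.1], "delta_rot": [0, 0, 0]},
    {"grip": 1, "linear": [0, 0, 0.2], "delta_rot": [0, 0, 0]},
    {"grip": 1, "linear": [0, 0, 0.3], "delta_rot": [0, 0, 0]},
    {"grip": 1, "linear": [0, 0, 0.38], "delta_rot": [0, 0, 0]},
    {"grip": 1, "linear": [0, 0, 0.43], "delta_rot": [0, 0, 0]},
    {"grip": 1, "linear": [0, 0, 0.45], "delta_rot": [0, 0, 0]},
    {"grip": 1, "linear": [0, 0, 0.46], "delta_rot": [0, 0, 0]},
    {"grip": 1, "linear": [0, 0, 0.465], "delta_rot": [0, 0, 0]}
  ]
}}

```text
time_s: 40.4
tool_pos: [0.5388, 0.0153, 0.2126]
ee_rot: [-2.192, 2.25, -0.001]
wrist_force: [-0.6, -0.8, 2.0]
finger_gap: 0.0412
```

Call:
{"api": "jog_arm", "payload": {
  "increments": [
    {"grip": 1, "linear": [0, 0, 0], "delta_rot": [0, 0, 0]},
    {"grip": 0.5, "linear": [0, 0, 0], "delta_rot": [0, 0, 0]},
    {"grip": -0.3, "linear": [0, 0, 0], "delta_rot": [0, 0, 0]},
    {"grip": -0.5, "linear": [0, 0, 0], "delta_rot": [0, 0, 0]},
    {"grip": -0.7, "linear": [0, 0, 0], "delta_rot": [0, 0, 0]},
    {"grip": -0.7, "linear": [0, 0, 0], "delta_rot": [0, 0, 0]},
    {"grip": -0.7, "linear": [0, 0, -0.1], "delta_rot": [0, 0, 0]},
    {"grip": -0.7, "linear": [0, 0, -0.2], "delta_rot": [0, 0, 0]}
  ]
}}

```text
time_s: 41.4
tool_pos: [0.5389, 0.0153, 0.2331]
ee_rot: [-2.192, 2.25, -0.001]
wrist_force: [-0.2, 0.0, 0.0]
finger_gap: 0.0723
```

Call:
{"api": "jog_arm", "payload": {
  "increments": [
    {"grip": -0.7, "linear": [0, 0, -0.25], "delta_rot": [0, 0, 0]},
    {"grip": -0.7, "linear": [0, 0, -0.5], "delta_rot": [0, 0, 0]},
    {"grip": -0.7, "linear": [0, 0, -0.75], "delta_rot": [0, 0, 0]},
    {"grip": -0.7, "linear": [0, 0, -1], "delta_rot": [0, 0, 0]},
    {"grip": -0.7, "linear": [0, 0, -1], "delta_rot": [0, 0, 0]},
    {"grip": -0.7, "linear": [0, 0, -1], "delta_rot": [0, 0, 0]},
    {"grip": -0.7, "linear": [0, 0, -1], "delta_rot": [0, 0, 0]},
    {"grip": -0.7, "linear": [0, 0, -1], "delta_rot": [0, 0, 0]}
  ]
}}

```text
time_s: 42.4
tool_pos: [0.5386, 0.0153, 0.3314]
ee_rot: [2.192, -2.249, -0.002]
wrist_force: [0.7, -0.8, 0.5]
finger_gap: 0.0725
```

Call:
{"api": "jog_arm", "payload": {
  "increments": [
    {"grip": -0.7, "linear": [0, 0, -0.25], "delta_rot": [0, 0, 0]},
    {"grip": -0.7, "linear": [0, 0, -0.5], "delta_rot": [0, 0, 0]},
    {"grip": -0.7, "linear": [0, 0, -0.75], "delta_rot": [0, 0, 0]},
    {"grip": 0.15, "linear": [0, 0, -1], "delta_rot": [0, 0, 0]},
    {"grip": 0.15, "linear": [0, 0, -1], "delta_rot": [0, 0, 0]},
    {"grip": 0.15, "linear": [0, 0, -1], "delta_rot": [0, 0, 0]},
    {"grip": 0.15, "linear": [0, 0, -1], "delta_rot": [0, 0, 0]},
    {"grip": 0.15, "linear": [0, 0, -1], "delta_rot": [0, 0, 0]}
  ]
}}

```text
time_s: 43.4
tool_pos: [0.5387, 0.0153, 0.4314]
ee_rot: [2.192, -2.249, -0.002]
wrist_force: [0.3, 0.0, -0.8]
finger_gap: 0.0362
```

```bash
python3 - <<'E'
from h import *
p,d=read_camera("side");np.savez("side3.npz",p=p,d=d);W=pts("side",d);Z=W[...,2]
hsv=cv2.cvtColor(p,cv2.COLOR_RGB2HSV)
m=near(W,(.42,-.21),.12)&(Z>.02)&(Z<.032)&(hsv[...,1]>70)
print("mount side",m.sum(),rect("side",m,W))
m=near(W,(.53,.11),.06)&(Z>.20)&(Z<.26)&(W[...,1]>.06);print("bar",m.sum(),W[m].mean(0),W[m].min(0),W[m].max(0))
cv2.imwrite("pics/s5.png",cv2.resize(p[120:260,150:350,::-1],None,fx=4,fy=4,interpolation=cv2.INTER_CUBIC))
q=down(-91.4)
plan(([.539,.1136,.45],q),([.539,.1136,.392],q))
E
```

```text
mount side 241 (array([ 437. , -242.7]), array([81.9, 55.2]), -12.7)
bar 353 [0.52292651 0.11739383 0.22777932] [0.47861429 0.10599654 0.20059389] [0.58993604 0.12792524 0.23750906]
lin [-0.982  0.023 -0.184] rot [ 0.001  0.    -0.001]
--
lin [0.   0.   0.58] rot [0. 0. 0.]
--
```

View pics/s5.png

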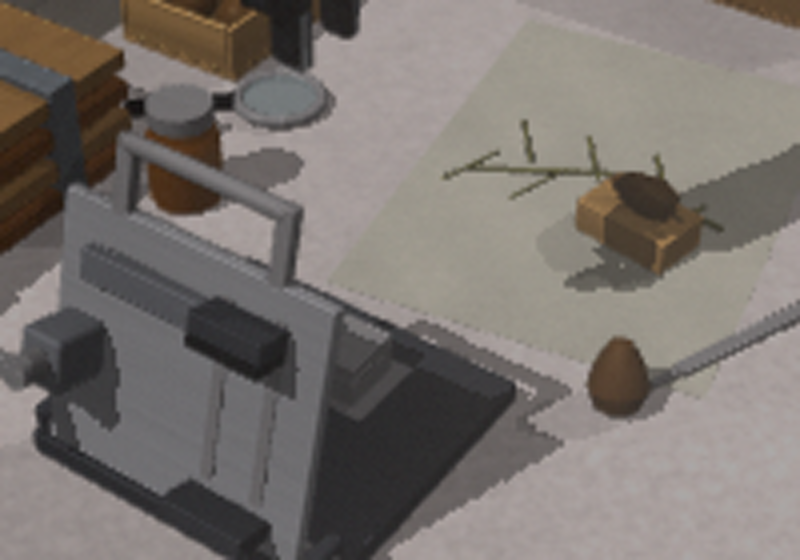

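```bash
python3 - <<'E'
import numpy as np
def P(t): return np.array([-(-205*np.cos(t)+11*np.sin(t)),-(205*np.sin(t)+11*np.cos(t))])/100
for a,b in((1.31,.82),(.82,.40),(.40,.205)):
    print([tuple((P(t)-P(a)).round(3)) for t in np.linspace(a,b,8)[1:]])
E
```

```text
[(np.float64(0.139), np.float64(0.034)), (np.float64(0.276), np.float64(0.079)), (np.float64(0.41), np.float64(0.132)), (np.float64(0.539), np.float64(0.195)), (np.float64(0.663), np.float64(0.267)), (np.float64(0.783), np.float64(0.347)), (np.float64(0.896), np.float64(0.435))]
[(np.float64(0.092), np.float64(0.082)), (np.float64(0.179), np.float64(0.169)), (np.float64(0.26), np.float64(0.261)), (np.float64(0.336), np.float64(0.358)), (np.float64(0.406), np.float64(0.46)), (np.float64(0.47), np.float64(0.565)), (np.float64(0.527), np.float64(0.674))]
[(np.float64(0.024), np.float64(0.052)), (np.float64(0.047), np.float64(0.104)), (np.float64(0.069), np.float64(0.157)), (np.float64(0.089), np.float64(0.211)), (np.float64(0.107), np.float64(0.265)), (np.float64(0.124), np.float64(0.32)), (np.float64(0.139), np.float64(0.375))]
```

Call:
{"api": "jog_arm", "payload": {
  "increments": [
    {"grip": 0.15, "linear": [-0.1, 0, -0.18], "delta_rot": [0, 0, 0]},
    {"grip": 0.15, "linear": [-0.35, 0, -0.18], "delta_rot": [0, 0, 0]},
    {"grip": 0.15, "linear": [-0.6, 0.01, -0.18], "delta_rot": [0, 0, 0]},
    {"grip": 0.15, "linear": [-0.85, 0.02, -0.18], "delta_rot": [0, 0, 0]},
    {"grip": 0.15, "linear": [-0.982, 0.023, -0.18], "delta_rot": [0, 0, 0]},
    {"grip": 0.15, "linear": [-0.982, 0.023, -0.18], "delta_rot": [0, 0, 0]},
    {"grip": 0.15, "linear": [-0.982, 0.023, 0], "delta_rot": [0, 0, 0]},
    {"grip": 0.15, "linear": [-0.982, 0.023, 0.1], "delta_rot": [0, 0, 0]}
  ]
}}

```text
time_s: 44.45
tool_pos: [0.5389, 0.1128, 0.4214]
ee_rot: [2.191, -2.25, -0.0]
wrist_force: [-0.8, 0.4, 0.5]
finger_gap: 0.0362
```

Call:
{"api": "jog_arm", "payload": {
  "increments": [
    {"grip": 0.15, "linear": [0, 0, 0.1], "delta_rot": [0, 0, 0]},
    {"grip": 0.15, "linear": [0, 0, 0.2], "delta_rot": [0, 0, 0]},
    {"grip": 0.15, "linear": [0, 0, 0.3], "delta_rot": [0, 0, 0]},
    {"grip": 0.15, "linear": [0, 0, 0.33], "delta_rot": [0, 0, 0]},
    {"grip": 1, "linear": [0, 0, 0.33], "delta_rot": [0, 0, 0]},
    {"grip": 1, "linear": [0, 0, 0.33], "delta_rot": [0, 0, 0]},
    {"grip": 1, "linear": [0, 0, 0.33], "delta_rot": [0, 0, 0]},
    {"grip": 1, "linear": [0, 0, 0.33], "delta_rot": [0, 0, 0]}
  ],
  "newtons": 60
}}

```text
time_s: 45.45
tool_pos: [0.539, 0.1135, 0.3897]
ee_rot: [-2.192, 2.25, -0.001]
wrist_force: [-0.4, -0.0, 1.8]
finger_gap: 0.0099
```

Call:
{"api": "jog_arm", "payload": {
  "increments": [
    {"grip": 1, "linear": [0.07, 0, 0.016], "delta_rot": [0, 0, 0]},
    {"grip": 1, "linear": [0.139, 0, 0.034], "delta_rot": [0, 0, 0]},
    {"grip": 1, "linear": [0.276, 0, 0.079], "delta_rot": [0, 0, 0]},
    {"grip": 1, "linear": [0.41, 0, 0.132], "delta_rot": [0, 0, 0]},
    {"grip": 1, "linear": [0.539, 0, 0.195], "delta_rot": [0, 0, 0]},
    {"grip": 1, "linear": [0.663, 0, 0.267], "delta_rot": [0, 0, 0]},
    {"grip": 1, "linear": [0.783, 0, 0.347], "delta_rot": [0, 0, 0]},
    {"grip": 1, "linear": [0.896, 0, 0.435], "delta_rot": [0, 0, 0]}
  ]
}}

```text
time_s: 46.45
tool_pos: [0.5368, 0.0229, 0.3451]
ee_rot: [-2.192, 2.25, -0.001]
wrist_force: [1.8, 1.9, 1.7]
finger_gap: 0.0098
```

Call:
{"api": "jog_arm", "payload": {
  "increments": [
    {"grip": 1, "linear": [0.046, 0, 0.041], "delta_rot": [0, 0, 0]},
    {"grip": 1, "linear": [0.092, 0, 0.082], "delta_rot": [0, 0, 0]},
    {"grip": 1, "linear": [0.179, 0, 0.169], "delta_rot": [0, 0, 0]},
    {"grip": 1, "linear": [0.26, 0, 0.261], "delta_rot": [0, 0, 0]},
    {"grip": 1, "linear": [0.336, 0, 0.358], "delta_rot": [0, 0, 0]},
    {"grip": 1, "linear": [0.406, 0, 0.46], "delta_rot": [0, 0, 0]},
    {"grip": 1, "linear": [0.47, 0, 0.565], "delta_rot": [0, 0, 0]},
    {"grip": 1, "linear": [0.527, 0, 0.674], "delta_rot": [0, 0, 0]}
  ]
}}

```text
time_s: 47.45
tool_pos: [0.5354, -0.0291, 0.2776]
ee_rot: [-2.192, 2.25, -0.0]
wrist_force: [3.2, 1.1, 1.4]
finger_gap: 0.0095
```

Call:
{"api": "jog_arm", "payload": {
  "increments": [
    {"grip": 1, "linear": [0.024, 0, 0.052], "delta_rot": [0, 0, 0]},
    {"grip": 1, "linear": [0.047, 0, 0.104], "delta_rot": [0, 0, 0]},
    {"grip": 1, "linear": [0.069, 0, 0.157], "delta_rot": [0, 0, 0]},
    {"grip": 1, "linear": [0.089, 0, 0.211], "delta_rot": [0, 0, 0]},
    {"grip": 1, "linear": [0.107, 0, 0.265], "delta_rot": [0, 0, 0]},
    {"grip": 1, "linear": [0.115, 0, 0.29], "delta_rot": [0, 0, 0]},
    {"grip": 1, "linear": [0.124, 0, 0.32], "delta_rot": [0, 0, 0]},
    {"grip": 1, "linear": [0.124, 0, 0.32], "delta_rot": [0, 0, 0]}
  ]
}}

```text
time_s: 48.45
tool_pos: [0.5351, -0.0414, 0.2459]
ee_rot: [2.193, -2.249, 0.001]
wrist_force: [3.7, -4.6, -1.9]
finger_gap: 0.0097
```

```bash
python3 - <<'E'
from h import *
p,d=read_camera("side");cv2.imwrite("pics/s6.png",cv2.resize(p[140:260,170:320,::-1],None,fx=5,fy=5,interpolation=cv2.INTER_CUBIC))
t=np.arcsin(32/150);print("bar z at rest",28+205*np.sin(t)+11*np.cos(t),"y",155.5-205*np.cos(t)+11*np.sin(t));print(observe()['tool_pos'])
E
```

```text
bar z at rest 82.48010752634379 y -42.434125112164594
[ 0.53505199 -0.04136705  0.24588905]
```

View pics/s6.png

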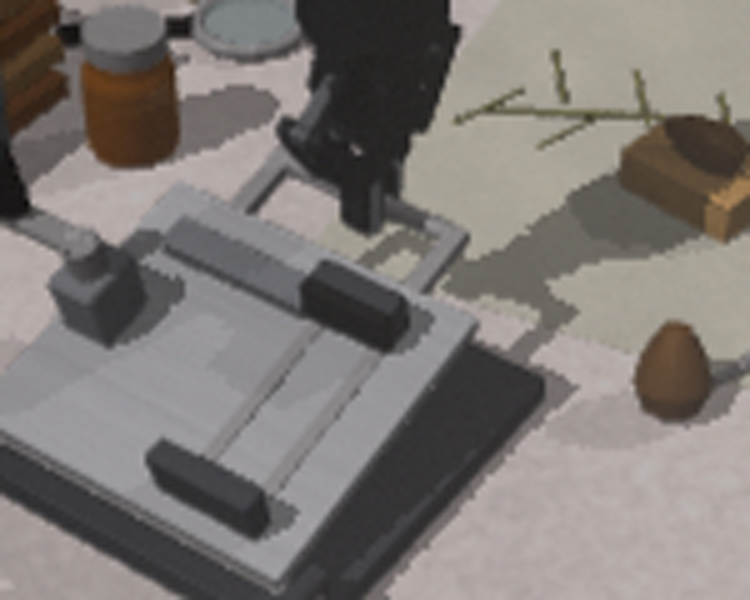

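Call:
{"api": "jog_arm", "payload": {
  "increments": [
    {"grip": 1, "linear": [0.003, 0, 0.01], "delta_rot": [0, 0, 0]},
    {"grip": 1, "linear": [0.006, 0, 0.02], "delta_rot": [0, 0, 0]},
    {"grip": 1, "linear": [0.008, 0, 0.03], "delta_rot": [0, 0, 0]},
    {"grip": 1, "linear": [0.01, 0, 0.04], "delta_rot": [0, 0, 0]},
    {"grip": 1, "linear": [0.012, 0, 0.05], "delta_rot": [0, 0, 0]},
    {"grip": 1, "linear": [0.012, 0, 0.05], "delta_rot": [0, 0, 0]},
    {"grip": 1, "linear": [0.012, 0, 0.05], "delta_rot": [0, 0, 0]},
    {"grip": 1, "linear": [0.012, 0, 0.05], "delta_rot": [0, 0, 0]}
  ]
}}

```text
time_s: 49.5
tool_pos: [0.535, -0.0426, 0.2414]
ee_rot: [2.193, -2.249, 0.001]
wrist_force: [3.4, -4.7, 1.0]
finger_gap: 0.0098
```

Call:
{"api": "jog_arm", "payload": {
  "increments": [
    {"grip": 1, "linear": [0.002, 0, 0.01], "delta_rot": [0, 0, 0]},
    {"grip": 1, "linear": [0.004, 0, 0.02], "delta_rot": [0, 0, 0]},
    {"grip": 1, "linear": [0.006, 0, 0.03], "delta_rot": [0, 0, 0]},
    {"grip": 1, "linear": [0.006, 0, 0.03], "delta_rot": [0, 0, 0]},
    {"grip": 1, "linear": [0.006, 0, 0.03], "delta_rot": [0, 0, 0]},
    {"grip": 1, "linear": [0.006, 0, 0.03], "delta_rot": [0, 0, 0]},
    {"grip": 1, "linear": [0.006, 0, 0.03], "delta_rot": [0, 0, 0]},
    {"grip": 1, "linear": [0.006, 0, 0.03], "delta_rot": [0, 0, 0]}
  ]
}}

```text
time_s: 50.5
tool_pos: [0.5348, -0.0428, 0.2411]
ee_rot: [-2.192, 2.249, -0.002]
wrist_force: [-2.3, -2.9, 19.5]
finger_gap: 0.0097
```

Call:
{"api": "jog_arm", "payload": {
  "increments": [
    {"grip": 0.5, "linear": [0, 0, -0.03], "delta_rot": [0, 0, 0]},
    {"grip": 0.15, "linear": [0, 0, -0.03], "delta_rot": [0, 0, 0]},
    {"grip": 0.15, "linear": [0, 0, -0.03], "delta_rot": [0, 0, 0]},
    {"grip": 0.15, "linear": [0, 0, -0.03], "delta_rot": [0, 0, 0]},
    {"grip": 0.15, "linear": [0, 0, -0.15], "delta_rot": [0, 0, 0]},
    {"grip": 0.15, "linear": [0, 0, -0.4], "delta_rot": [0, 0, 0]},
    {"grip": 0.15, "linear": [0, 0, -0.7], "delta_rot": [0, 0, 0]},
    {"grip": 0.15, "linear": [0, 0, -1], "delta_rot": [0, 0, 0]}
  ]
}}

```text
time_s: 51.5
tool_pos: [0.5349, -0.0429, 0.3401]
ee_rot: [-2.192, 2.25, -0.001]
wrist_force: [-0.7, -0.2, 0.1]
finger_gap: 0.0362
```

```bash
python3 - <<'E'
from h import *
t=np.arcsin(32/150); n=np.array([np.sin(-YAW)*0,np.sin(t),np.cos(t)]);print("t",t)
for n_ in("top","side"):
    p,d=read_camera(n_);W=pts(n_,d);Z=W[...,2];hsv=cv2.cvtColor(p,cv2.COLOR_RGB2HSV);np.savez(n_+"4.npz",p=p,d=d)
    m=near(W,(.43,-.24),.12)&(Z>.023)&(Z<.032)&(hsv[...,1]>70)
    print(n_,m.sum(),rect(n_,m,W))
    # plate tilt
    q=W[near(W,(.57,.06),.05)&(Z>.03)&(Z<.11)]; 
    for _ in range(4):
        A=np.c_[q[:,:2],np.ones(len(q))];x=np.linalg.lstsq(A,q[:,2],rcond=None)[0];r=q[:,2]-A@x;q=q[abs(r)<max(.003,1.5*r.std()/2)]
    print("plate slope",x,np.arctan(-x[1]),len(q))
E
```

```text
t 0.214985572890676
top 246 (array([ 437.6, -240.1]), array([79.7, 50.4]), -10.8)
plate slope [ 0.05550172 -0.21002326  0.04849928] 0.20701447230879866 252
side 204 (array([ 436.7, -241.2]), array([80.7, 50.2]), -10.2)
plate slope [ 0.1520915  -0.22745374 -0.0024085 ] 0.2236487204193811 366
```

```bash
python3 - <<'E'
from h import *
q=down(-100.5)
plan(([.4372,-.2407,.26],q),([.4372,-.2407,.177],q))
E
```

```text
lin [0.667 0.314 0.273] rot [-0.002  0.     0.033]
lin [0.683 0.278 0.274] rot [-0.002  0.     0.033]
lin [0.696 0.241 0.274] rot [-0.002  0.     0.033]
--
lin [0.   0.   0.83] rot [0. 0. 0.]
--
```

Call:
{"api": "jog_arm", "payload": {
  "increments": [
    {"grip": -1, "linear": [0.17, 0.08, 0.07], "delta_rot": [0, 0, 0.008]},
    {"grip": -1, "linear": [0.34, 0.16, 0.14], "delta_rot": [0, 0, 0.016]},
    {"grip": -1, "linear": [0.5, 0.24, 0.2], "delta_rot": [0, 0, 0.025]},
    {"grip": -1, "linear": [0.667, 0.314, 0.273], "delta_rot": [-0.002, 0, 0.033]},
    {"grip": -1, "linear": [0.667, 0.314, 0.273], "delta_rot": [-0.002, 0, 0.033]},
    {"grip": -1, "linear": [0.667, 0.314, 0.273], "delta_rot": [-0.002, 0, 0.033]},
    {"grip": -1, "linear": [0.667, 0.314, 0.273], "delta_rot": [-0.002, 0, 0.033]},
    {"grip": -1, "linear": [0.667, 0.314, 0.273], "delta_rot": [-0.002, 0, 0.033]}
  ]
}}

```text
time_s: 52.6
tool_pos: [0.5021, -0.1084, 0.3113]
ee_rot: [2.133, -2.304, -0.003]
wrist_force: [-0.4, 0.8, -0.0]
finger_gap: 0.0853
```

Call:
{"api": "jog_arm", "payload": {
  "increments": [
    {"grip": -1, "linear": [0.17, 0.07, 0.07], "delta_rot": [0, 0, 0.008]},
    {"grip": -1, "linear": [0.34, 0.14, 0.14], "delta_rot": [0, 0, 0.016]},
    {"grip": -1, "linear": [0.5, 0.21, 0.2], "delta_rot": [0, 0, 0.025]},
    {"grip": -1, "linear": [0.683, 0.278, 0.274], "delta_rot": [0, 0, 0.033]},
    {"grip": -1, "linear": [0.683, 0.278, 0.274], "delta_rot": [0, 0, 0.033]},
    {"grip": -1, "linear": [0.683, 0.278, 0.274], "delta_rot": [0, 0, 0.033]},
    {"grip": -1, "linear": [0.683, 0.278, 0.274], "delta_rot": [0, 0, 0.033]},
    {"grip": -1, "linear": [0.683, 0.278, 0.274], "delta_rot": [0, 0, 0.033]}
  ]
}}

```text
time_s: 53.6
tool_pos: [0.4689, -0.1743, 0.284]
ee_rot: [2.073, -2.358, -0.003]
wrist_force: [0.8, 0.2, 0.6]
finger_gap: 0.0852
```

Call:
{"api": "jog_arm", "payload": {
  "increments": [
    {"grip": -1, "linear": [0.17, 0.06, 0.07], "delta_rot": [0, 0, 0.008]},
    {"grip": -1, "linear": [0.34, 0.12, 0.14], "delta_rot": [0, 0, 0.016]},
    {"grip": -1, "linear": [0.5, 0.18, 0.2], "delta_rot": [0, 0, 0.025]},
    {"grip": -1, "linear": [0.696, 0.241, 0.274], "delta_rot": [0, 0, 0.033]},
    {"grip": -1, "linear": [0.696, 0.241, 0.274], "delta_rot": [0, 0, 0.033]},
    {"grip": -1, "linear": [0.696, 0.241, 0.274], "delta_rot": [0, 0, 0.033]},
    {"grip": -1, "linear": [0.696, 0.241, 0.274], "delta_rot": [0, 0, 0.033]},
    {"grip": -1, "linear": [0.696, 0.241, 0.274], "delta_rot": [0, 0, 0.033]}
  ]
}}

```text
time_s: 54.6
tool_pos: [0.436, -0.2402, 0.2567]
ee_rot: [2.011, -2.411, -0.003]
wrist_force: [-0.4, -0.3, 0.6]
finger_gap: 0.0853
```

```bash
python3 - <<'E'
from h import *
p,d=read_camera("side");W=pts("side",d);Z=W[...,2];hsv=cv2.cvtColor(p,cv2.COLOR_RGB2HSV)
m=near(W,(.437,-.24),.10)&(Z>.023)&(Z<.032)&(hsv[...,1]>70);print(m.sum(),rect("side",m,W))
plan(([.4372,-.2407,.177],down(-100.5)))
E
```

```text
220 (array([ 437.2, -241.7]), array([83.4, 52.7]), -8.2)
lin [ 0.002 -0.016  0.797] rot [0.002 0.    0.002]
--
```

Call:
{"api": "jog_arm", "payload": {
  "increments": [
    {"grip": -1, "linear": [0, 0, 0.2], "delta_rot": [0, 0, 0]},
    {"grip": -1, "linear": [0, -0.01, 0.4], "delta_rot": [0, 0, 0]},
    {"grip": -1, "linear": [0, -0.015, 0.6], "delta_rot": [0, 0, 0]},
    {"grip": -1, "linear": [0, -0.015, 0.72], "delta_rot": [0, 0, 0]},
    {"grip": -1, "linear": [0, -0.015, 0.78], "delta_rot": [0, 0, 0]},
    {"grip": -1, "linear": [0, -0.015, 0.797], "delta_rot": [0, 0, 0]},
    {"grip": -1, "linear": [0, -0.015, 0.797], "delta_rot": [0, 0, 0]},
    {"grip": 0, "linear": [0, -0.015, 0.797], "delta_rot": [0, 0, 0]}
  ]
}}

```text
time_s: 55.65
tool_pos: [0.4371, -0.241, 0.1773]
ee_rot: [2.01, -2.412, -0.002]
wrist_force: [-0.3, 0.2, 0.3]
finger_gap: 0.0698
```

Call:
{"api": "jog_arm", "payload": {
  "increments": [
    {"grip": 1, "linear": [0, 0, 0], "delta_rot": [0, 0, 0]},
    {"grip": 1, "linear": [0, 0, 0], "delta_rot": [0, 0, 0]},
    {"grip": 1, "linear": [0, 0, 0], "delta_rot": [0, 0, 0]},
    {"grip": 1, "linear": [0, 0, 0], "delta_rot": [0, 0, 0]},
    {"grip": 1, "linear": [0, 0, 0], "delta_rot": [0, 0, 0]},
    {"grip": 1, "linear": [0, 0, 0], "delta_rot": [0, 0, 0]},
    {"grip": 1, "linear": [0, 0, 0], "delta_rot": [0, 0, 0]},
    {"grip": 1, "linear": [0, 0, 0], "delta_rot": [0, 0, 0]}
  ],
  "newtons": 60
}}

```text
time_s: 56.65
tool_pos: [0.4372, -0.241, 0.1774]
ee_rot: [2.01, -2.412, -0.001]
wrist_force: [-0.1, -0.1, 5.9]
finger_gap: 0.0487
```

```bash
python3 - <<'E'
from h import *
o=observe();p0=o['tool_pos'];r0=R.from_rotvec(o['ee_rot']);print(p0,o['finger_gap'])
t=np.arcsin(32/150)
S=R.from_euler('z',YAW)*R.from_euler('x',-t)         # plate axes in world
hinge=stw(0,.095,.028)
q=S*R.from_euler('x',np.pi)                          # tool x = plate x, z = -normal
H=p0[2]                                              # TCP height over mount underside
def tcp(y,h): return hinge+S.apply([-.045,y,.016+H+h])
for y,h in((-.065,.10),(-.065,.002)): print(tcp(y,h))
plan(([*p0[:2],.30],r0),(tcp(-.065,.10),q),(tcp(-.065,.001),q))
E
```

```text
[ 0.43719681 -0.24102788  0.17744454] 0.04874271392219944
[0.49711245 0.1556692  0.32855596]
[0.49660165 0.13476877 0.23281197]
lin [ 0.001  0.001 -0.613] rot [0. 0. 0.]
lin [ 0.001  0.001 -0.613] rot [0. 0. 0.]
--
lin [-0.802  0.025 -0.058] rot [-0.02   0.024 -0.219]
lin [-0.761 -0.244 -0.091] rot [-0.02   0.024 -0.219]
lin [-0.631 -0.482 -0.128] rot [-0.02   0.024 -0.219]
lin [-0.427 -0.661 -0.166] rot [-0.02   0.024 -0.219]
lin [-0.173 -0.76  -0.2  ] rot [-0.02   0.024 -0.219]
--
lin [0.   0.   0.99] rot [0. 0. 0.]
--
```

Call:
{"api": "jog_arm", "payload": {
  "increments": [
    {"grip": 1, "linear": [0, 0, -0.1], "delta_rot": [0, 0, 0]},
    {"grip": 1, "linear": [0, 0, -0.25], "delta_rot": [0, 0, 0]},
    {"grip": 1, "linear": [0, 0, -0.45], "delta_rot": [0, 0, 0]},
    {"grip": 1, "linear": [0, 0, -0.65], "delta_rot": [0, 0, 0]},
    {"grip": 1, "linear": [0, 0, -0.85], "delta_rot": [0, 0, 0]},
    {"grip": 1, "linear": [0, 0, -1], "delta_rot": [0, 0, 0]},
    {"grip": 1, "linear": [0, 0, -1], "delta_rot": [0, 0, 0]},
    {"grip": 1, "linear": [0, 0, -1], "delta_rot": [0, 0, 0]}
  ],
  "newtons": 70
}}

```text
time_s: 57.65
tool_pos: [0.437, -0.2407, 0.2763]
ee_rot: [2.009, -2.411, -0.005]
wrist_force: [0.7, 0.2, -1.0]
finger_gap: 0.0486
```

Call:
{"api": "jog_arm", "payload": {
  "increments": [
    {"grip": 1, "linear": [-0.13, 0.004, -0.05], "delta_rot": [-0.003, 0.004, -0.036]},
    {"grip": 1, "linear": [-0.27, 0.01, -0.1], "delta_rot": [-0.007, 0.008, -0.073]},
    {"grip": 1, "linear": [-0.4, 0.013, -0.15], "delta_rot": [-0.01, 0.012, -0.11]},
    {"grip": 1, "linear": [-0.53, 0.017, -0.2], "delta_rot": [-0.013, 0.016, -0.146]},
    {"grip": 1, "linear": [-0.67, 0.02, -0.25], "delta_rot": [-0.017, 0.02, -0.182]},
    {"grip": 1, "linear": [-0.802, 0.025, -0.288], "delta_rot": [-0.02, 0.024, -0.219]},
    {"grip": 1, "linear": [-0.802, 0.025, -0.288], "delta_rot": [-0.02, 0.024, -0.219]},
    {"grip": 1, "linear": [-0.802, 0.025, -0.288], "delta_rot": [-0.02, 0.024, -0.219]}
  ]
}}

```text
time_s: 58.65
tool_pos: [0.4494, -0.1615, 0.3055]
ee_rot: [2.356, -2.0, -0.004]
wrist_force: [0.1, 0.2, -1.7]
finger_gap: 0.0485
```

Call:
{"api": "jog_arm", "payload": {
  "increments": [
    {"grip": 1, "linear": [-0.13, -0.04, -0.015], "delta_rot": [-0.003, 0.004, -0.036]},
    {"grip": 1, "linear": [-0.25, -0.08, -0.03], "delta_rot": [-0.007, 0.008, -0.073]},
    {"grip": 1, "linear": [-0.38, -0.12, -0.045], "delta_rot": [-0.01, 0.012, -0.11]},
    {"grip": 1, "linear": [-0.51, -0.16, -0.06], "delta_rot": [-0.013, 0.016, -0.146]},
    {"grip": 1, "linear": [-0.63, -0.2, -0.075], "delta_rot": [-0.017, 0.02, -0.182]},
    {"grip": 1, "linear": [-0.761, -0.244, -0.091], "delta_rot": [-0.02, 0.024, -0.219]},
    {"grip": 1, "linear": [-0.761, -0.244, -0.091], "delta_rot": [-0.02, 0.024, -0.219]},
    {"grip": 1, "linear": [-0.761, -0.244, -0.091], "delta_rot": [-0.02, 0.024, -0.219]}
  ]
}}

```text
time_s: 59.65
tool_pos: [0.4614, -0.0822, 0.3113]
ee_rot: [2.624, -1.543, -0.004]
wrist_force: [-0.3, -0.1, -1.4]
finger_gap: 0.0489
```

```bash
cat >> h.py <<'E'
T=np.arcsin(32/150)
S=R.from_euler('z',YAW)*R.from_euler('x',-T)
HINGE=stw(0,.095,.028)
def pl(x,y,z): return HINGE+S.apply([x,y,z])
def topl(p): return S.inv().apply(np.asarray(p)-HINGE)
QP=S*R.from_euler('x',np.pi)
E
python3 - <<'E'
from h import *
print(observe()['finger_gap'])
plan((pl(-.045,-.065,.016+.1774+.1),QP),(pl(-.045,-.065,.016+.1774+.001),QP))
E
```

```text
0.048942625449259924
lin [-0.631 -0.481 -0.129] rot [-0.02   0.024 -0.219]
lin [-0.427 -0.66  -0.167] rot [-0.02   0.024 -0.219]
lin [-0.173 -0.759 -0.201] rot [-0.02   0.024 -0.219]
--
lin [0.   0.   0.99] rot [0. 0. 0.]
--
```

Call:
{"api": "jog_arm", "payload": {
  "increments": [
    {"grip": 1, "linear": [-0.1, -0.08, -0.02], "delta_rot": [-0.003, 0.004, -0.036]},
    {"grip": 1, "linear": [-0.21, -0.16, -0.04], "delta_rot": [-0.007, 0.008, -0.073]},
    {"grip": 1, "linear": [-0.32, -0.24, -0.065], "delta_rot": [-0.01, 0.012, -0.11]},
    {"grip": 1, "linear": [-0.42, -0.32, -0.085], "delta_rot": [-0.013, 0.016, -0.146]},
    {"grip": 1, "linear": [-0.53, -0.4, -0.11], "delta_rot": [-0.017, 0.02, -0.182]},
    {"grip": 1, "linear": [-0.631, -0.481, -0.129], "delta_rot": [-0.02, 0.024, -0.219]},
    {"grip": 1, "linear": [-0.631, -0.481, -0.129], "delta_rot": [-0.02, 0.024, -0.219]},
    {"grip": 1, "linear": [-0.631, -0.481, -0.129], "delta_rot": [-0.02, 0.024, -0.219]}
  ]
}}

```text
time_s: 60.65
tool_pos: [0.4732, -0.0029, 0.317]
ee_rot: [2.808, -1.054, -0.005]
wrist_force: [0.0, 0.5, -1.2]
finger_gap: 0.0487
```

Call:
{"api": "jog_arm", "payload": {
  "increments": [
    {"grip": 1, "linear": [-0.07, -0.11, -0.03], "delta_rot": [-0.003, 0.004, -0.036]},
    {"grip": 1, "linear": [-0.14, -0.22, -0.055], "delta_rot": [-0.007, 0.008, -0.073]},
    {"grip": 1, "linear": [-0.21, -0.33, -0.08], "delta_rot": [-0.01, 0.012, -0.11]},
    {"grip": 1, "linear": [-0.285, -0.44, -0.11], "delta_rot": [-0.013, 0.016, -0.146]},
    {"grip": 1, "linear": [-0.355, -0.55, -0.14], "delta_rot": [-0.017, 0.02, -0.182]},
    {"grip": 1, "linear": [-0.427, -0.66, -0.167], "delta_rot": [-0.02, 0.024, -0.219]},
    {"grip": 1, "linear": [-0.427, -0.66, -0.167], "delta_rot": [-0.02, 0.024, -0.219]},
    {"grip": 1, "linear": [-0.427, -0.66, -0.167], "delta_rot": [-0.02, 0.024, -0.219]}
  ]
}}

```text
time_s: 61.65
tool_pos: [0.485, 0.0763, 0.3227]
ee_rot: [2.909, -0.547, -0.005]
wrist_force: [-0.3, 0.3, -1.3]
finger_gap: 0.0488
```

Call:
{"api": "jog_arm", "payload": {
  "increments": [
    {"grip": 1, "linear": [-0.03, -0.126, -0.033], "delta_rot": [-0.003, 0.004, -0.036]},
    {"grip": 1, "linear": [-0.06, -0.25, -0.067], "delta_rot": [-0.007, 0.008, -0.073]},
    {"grip": 1, "linear": [-0.09, -0.38, -0.1], "delta_rot": [-0.01, 0.012, -0.11]},
    {"grip": 1, "linear": [-0.115, -0.51, -0.134], "delta_rot": [-0.013, 0.016, -0.146]},
    {"grip": 1, "linear": [-0.145, -0.63, -0.168], "delta_rot": [-0.017, 0.02, -0.182]},
    {"grip": 1, "linear": [-0.173, -0.759, -0.201], "delta_rot": [-0.02, 0.024, -0.219]},
    {"grip": 1, "linear": [-0.173, -0.759, -0.201], "delta_rot": [-0.02, 0.024, -0.219]},
    {"grip": 1, "linear": [-0.173, -0.759, -0.201], "delta_rot": [-0.02, 0.024, -0.219]}
  ]
}}

```text
time_s: 62.65
tool_pos: [0.4969, 0.1556, 0.3284]
ee_rot: [2.925, -0.035, -0.005]
wrist_force: [-0.1, 0.3, -1.8]
finger_gap: 0.0484
```

```bash
python3 - <<'E'
from h import *
o=observe();print(o['finger_gap'],topl(o['tool_pos']))
plan((pl(-.045,-.065,.016+.1774+.001),QP))
for n in("top","side"):
    p,d=read_camera(n);np.savez(n+"5.npz",p=p,d=d)
p=np.load("side5.npz")['p'];q=np.load("top5.npz")['p']
cv2.imwrite("pics/s7.png",np.hstack([cv2.resize(p[110:270,150:310,::-1],(400,400)),cv2.resize(q[120:220,190:290,::-1],(400,400))]))
E
```

```text
0.04843214156245587 [-0.04517737 -0.06507125  0.29329259]
lin [ 0.003 -0.002  0.989] rot [0.001 0.001 0.   ]
--
```

View pics/s7.png

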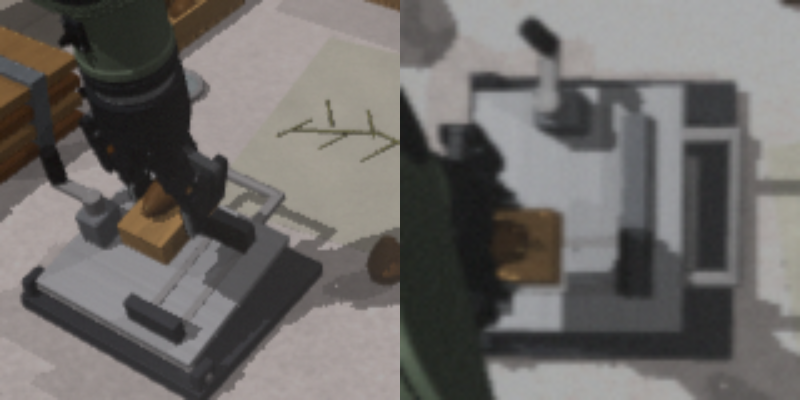

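Call:
{"api": "jog_arm", "payload": {
  "increments": [
    {"grip": 1, "linear": [0, 0, 0.15], "delta_rot": [0, 0, 0]},
    {"grip": 1, "linear": [0, 0, 0.35], "delta_rot": [0, 0, 0]},
    {"grip": 1, "linear": [0, 0, 0.55], "delta_rot": [0, 0, 0]},
    {"grip": 1, "linear": [0, 0, 0.75], "delta_rot": [0, 0, 0]},
    {"grip": 1, "linear": [0, 0, 0.87], "delta_rot": [0, 0, 0]},
    {"grip": 1, "linear": [0, 0, 0.93], "delta_rot": [0, 0, 0]},
    {"grip": 1, "linear": [0, 0, 0.96], "delta_rot": [0, 0, 0]},
    {"grip": 1, "linear": [0, 0, 0.96], "delta_rot": [0, 0, 0]}
  ]
}}

```text
time_s: 63.75
tool_pos: [0.4966, 0.1351, 0.235]
ee_rot: [2.926, -0.036, -0.004]
wrist_force: [-0.0, 0.1, -0.8]
finger_gap: 0.0486
```

Call:
{"api": "jog_arm", "payload": {
  "increments": [
    {"grip": 1, "linear": [0, 0, 0.005], "delta_rot": [0, 0, 0]},
    {"grip": 1, "linear": [0, 0, 0.01], "delta_rot": [0, 0, 0]},
    {"grip": 1, "linear": [0, 0, 0.015], "delta_rot": [0, 0, 0]},
    {"grip": 1, "linear": [0, 0, 0.02], "delta_rot": [0, 0, 0]},
    {"grip": 1, "linear": [0, 0, 0.025], "delta_rot": [0, 0, 0]},
    {"grip": 1, "linear": [0, 0, 0.03], "delta_rot": [0, 0, 0]},
    {"grip": 1, "linear": [0, 0, 0.03], "delta_rot": [0, 0, 0]},
    {"grip": 1, "linear": [0, 0, 0.03], "delta_rot": [0, 0, 0]}
  ]
}}

```text
time_s: 64.75
tool_pos: [0.4965, 0.1344, 0.2318]
ee_rot: [2.925, -0.036, -0.004]
wrist_force: [-0.3, 0.4, -0.8]
finger_gap: 0.0486
```

```bash
python3 - <<'E'
from h import *
o=observe();print(o['finger_gap'],topl(o['tool_pos']),o['wrist_torque'])
E
```

```text
0.04864644672458725 [-0.04509088 -0.06511536  0.19441443] [ 0.11476715 -0.03057255  0.02832414]
```

Call:
{"api": "jog_arm", "payload": {
  "increments": [
    {"grip": 1, "linear": [0, 0, 0.004], "delta_rot": [0, 0, 0]},
    {"grip": 1, "linear": [0, 0, 0.008], "delta_rot": [0, 0, 0]},
    {"grip": 1, "linear": [0, 0, 0.012], "delta_rot": [0, 0, 0]},
    {"grip": 1, "linear": [0, 0, 0.016], "delta_rot": [0, 0, 0]},
    {"grip": 1, "linear": [0, 0, 0.02], "delta_rot": [0, 0, 0]},
    {"grip": 1, "linear": [0, 0, 0.02], "delta_rot": [0, 0, 0]},
    {"grip": 1, "linear": [0, 0, 0.02], "delta_rot": [0, 0, 0]},
    {"grip": 1, "linear": [0, 0, 0.02], "delta_rot": [0, 0, 0]}
  ]
}}

```text
time_s: 65.75
tool_pos: [0.4964, 0.1342, 0.2308]
ee_rot: [2.926, -0.036, -0.004]
wrist_force: [-2.0, 1.1, 7.6]
finger_gap: 0.0484
```

Call:
{"api": "jog_arm", "payload": {
  "increments": [
    {"grip": 0.5, "linear": [0, 0, -0.01], "delta_rot": [0, 0, 0]},
    {"grip": -0.3, "linear": [0, 0, -0.01], "delta_rot": [0, 0, 0]},
    {"grip": -0.5, "linear": [0, 0, -0.01], "delta_rot": [0, 0, 0]},
    {"grip": -0.6, "linear": [0, 0, -0.01], "delta_rot": [0, 0, 0]},
    {"grip": -0.6, "linear": [0, 0, -0.1], "delta_rot": [0, 0, 0]},
    {"grip": -0.6, "linear": [0, 0, -0.35], "delta_rot": [0, 0, 0]},
    {"grip": -0.6, "linear": [0, 0, -0.65], "delta_rot": [0, 0, 0]},
    {"grip": -0.6, "linear": [0, 0, -0.95], "delta_rot": [0, 0, 0]}
  ]
}}

```text
time_s: 66.75
tool_pos: [0.497, 0.1546, 0.3241]
ee_rot: [2.926, -0.036, -0.004]
wrist_force: [-0.2, -0.3, -0.2]
finger_gap: 0.0679
```

```bash
python3 - <<'E'
from h import *
plan((pl(.112,-.075,.32),QP),(pl(.112,-.075,.260),QP))
for n in("side","top"):
    p,d=read_camera(n);W=pts(n,d);hsv=cv2.cvtColor(p,cv2.COLOR_RGB2HSV);np.savez(n+"6.npz",p=p,d=d)
    Q=S.inv().apply((W-HINGE).reshape(-1,3)).reshape(W.shape)
    m=(abs(Q[...,0]+.045)<.05)&(abs(Q[...,1]+.06)<.06)&(Q[...,2]>.037)&(Q[...,2]<.048)&(hsv[...,1]>70)&(d>0)
    if m.sum()>20: print(n,m.sum(),cv2.minAreaRect(Q[m][:,:2].astype(np.float32)*1000))
    m=(abs(Q[...,0]-.112)<.025)&(abs(Q[...,1]+.075)<.025)&(Q[...,2]>.08)&(Q[...,2]<.125)&(p.sum(2)<120); print("knob",m.sum(),np.median(Q[m],0),Q[m].min(0),Q[m].max(0)) if m.any() else 0
E
```

```text
lin [ 0.786  0.05  -0.155] rot [0. 0. 0.]
lin [ 0.786  0.05  -0.155] rot [0. 0. 0.]
--
lin [0.  0.  0.6] rot [0. 0. 0.]
--
side 394 ((-46.19676208496094, -63.56475830078125), (80.48179626464844, 51.779388427734375), 89.20706176757812)
knob 106 [ 0.10579984 -0.07268392  0.10811107] [ 0.10117315 -0.08393557  0.08090138] [ 0.1207705  -0.06700383  0.12129297]
top 245 ((-45.80842590332031, -61.99563217163086), (48.65382385253906, 80.21453094482422), 0.8215264081954956)
knob 27 [ 0.1079889  -0.08009703  0.10904244] [ 0.10306868 -0.08208261  0.08291462] [ 0.11441067 -0.07369693  0.1202458 ]
```

Call:
{"api": "jog_arm", "payload": {
  "increments": [
    {"grip": 0.2, "linear": [0.1, 0, -0.155], "delta_rot": [0, 0, 0]},
    {"grip": 0.2, "linear": [0.3, 0.02, -0.155], "delta_rot": [0, 0, 0]},
    {"grip": 0.2, "linear": [0.5, 0.03, -0.155], "delta_rot": [0, 0, 0]},
    {"grip": 0.2, "linear": [0.7, 0.04, -0.155], "delta_rot": [0, 0, 0]},
    {"grip": 0.2, "linear": [0.786, 0.05, -0.155], "delta_rot": [0, 0, 0]},
    {"grip": 0.2, "linear": [0.786, 0.05, -0.155], "delta_rot": [0, 0, 0]},
    {"grip": 0.2, "linear": [0.786, 0.05, -0.155], "delta_rot": [0, 0, 0]},
    {"grip": 0.2, "linear": [0.786, 0.05, -0.155], "delta_rot": [0, 0, 0]}
  ]
}}

```text
time_s: 67.85
tool_pos: [0.575, 0.151, 0.3389]
ee_rot: [2.925, -0.035, -0.005]
wrist_force: [0.3, -0.1, -0.5]
finger_gap: 0.0341
```

Call:
{"api": "jog_arm", "payload": {
  "increments": [
    {"grip": 0, "linear": [0.1, 0, -0.155], "delta_rot": [0, 0, 0]},
    {"grip": 0, "linear": [0.3, 0.02, -0.155], "delta_rot": [0, 0, 0]},
    {"grip": 0, "linear": [0.5, 0.03, -0.155], "delta_rot": [0, 0, 0]},
    {"grip": 0, "linear": [0.7, 0.04, -0.155], "delta_rot": [0, 0, 0]},
    {"grip": 0, "linear": [0.786, 0.05, -0.155], "delta_rot": [0, 0, 0]},
    {"grip": 0, "linear": [0.786, 0.05, -0.155], "delta_rot": [0, 0, 0]},
    {"grip": 0, "linear": [0.786, 0.05, -0.155], "delta_rot": [0, 0, 0]},
    {"grip": 0, "linear": [0.786, 0.05, -0.155], "delta_rot": [0, 0, 0]}
  ]
}}

```text
time_s: 68.85
tool_pos: [0.6536, 0.1475, 0.3552]
ee_rot: [2.925, -0.035, -0.005]
wrist_force: [-0.8, 0.2, 0.3]
finger_gap: 0.0428
```

```bash
python3 - <<'E'
from h import *
print(topl(observe()['tool_pos'])); plan((pl(.111,-.076,.260),QP))
p,d=read_camera("side");q,d=read_camera("top")
cv2.imwrite("pics/s8.png",np.hstack([cv2.resize(p[90:250,130:290,::-1],(400,400)),cv2.resize(q[110:210,190:290,::-1],(400,400))]))
E
```

```text
[ 0.11159548 -0.07490052  0.31858548]
lin [-0.006  0.01   0.586] rot [0.001 0.    0.   ]
--
```

View pics/s8.png

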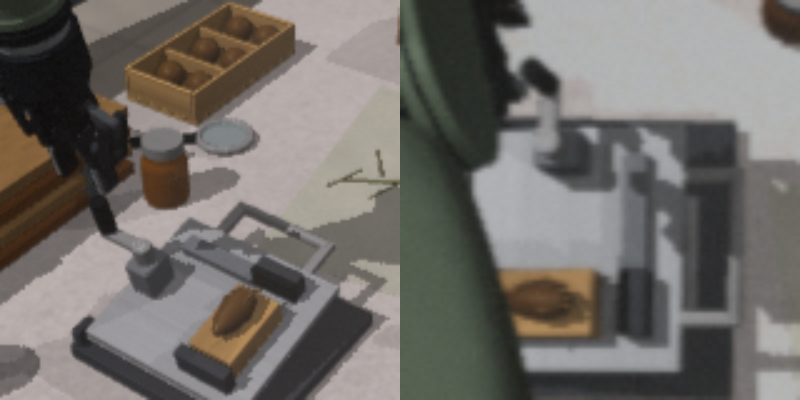

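Call:
{"api": "jog_arm", "payload": {
  "increments": [
    {"grip": 0, "linear": [-0.005, 0.005, 0.15], "delta_rot": [0, 0, 0]},
    {"grip": 0, "linear": [-0.005, 0.01, 0.3], "delta_rot": [0, 0, 0]},
    {"grip": 0, "linear": [-0.005, 0.01, 0.45], "delta_rot": [0, 0, 0]},
    {"grip": 0, "linear": [-0.005, 0.01, 0.55], "delta_rot": [0, 0, 0]},
    {"grip": 0, "linear": [-0.005, 0.01, 0.586], "delta_rot": [0, 0, 0]},
    {"grip": 0, "linear": [-0.005, 0.01, 0.586], "delta_rot": [0, 0, 0]},
    {"grip": 0.3, "linear": [-0.005, 0.01, 0.586], "delta_rot": [0, 0, 0]},
    {"grip": 0.5, "linear": [-0.005, 0.01, 0.586], "delta_rot": [0, 0, 0]}
  ],
  "newtons": 30
}}

```text
time_s: 69.95
tool_pos: [0.6533, 0.134, 0.2986]
ee_rot: [2.926, -0.036, -0.003]
wrist_force: [0.5, -1.2, 0.3]
finger_gap: 0.0214
```

Call:
{"api": "jog_arm", "payload": {
  "increments": [
    {"grip": 1, "linear": [0, 0, 0], "delta_rot": [0, 0, 0]},
    {"grip": 1, "linear": [0, 0, 0], "delta_rot": [0, 0, 0]},
    {"grip": 1, "linear": [0, 0, 0], "delta_rot": [0, 0, 0]},
    {"grip": 1, "linear": [0, 0, 0], "delta_rot": [0, 0, 0]},
    {"grip": 1, "linear": [0, 0, 0], "delta_rot": [0, 0, 0]},
    {"grip": 1, "linear": [0, 0, 0], "delta_rot": [0, 0, 0]},
    {"grip": 1, "linear": [0, 0, 0], "delta_rot": [0, 0, 0]},
    {"grip": 1, "linear": [0, 0, 0], "delta_rot": [0, 0, 0]}
  ],
  "newtons": 40
}}

```text
time_s: 70.95
tool_pos: [0.6535, 0.134, 0.2985]
ee_rot: [2.926, -0.036, -0.002]
wrist_force: [2.6, 1.8, 5.5]
finger_gap: 0.017
```

```bash
python3 - <<'E'
from h import *
o=observe();print(topl(o['tool_pos']),o['wrist_force'],o['finger_gap'])
E
```

```text
[ 0.11187904 -0.07603407  0.2602813 ] [2.57152791 1.83021439 5.54239441] 0.01700398683423063
```

Knob gripped with little force. Crank the first half turn.

Call:
{"api": "jog_arm", "payload": {
  "increments": [
    {"grip": 1, "linear": [-0.032, 0.161, 0], "delta_rot": [0, 0, 0]},
    {"grip": 1, "linear": [-0.123, 0.297, 0], "delta_rot": [0, 0, 0]},
    {"grip": 1, "linear": [-0.259, 0.388, 0], "delta_rot": [0, 0, 0]},
    {"grip": 1, "linear": [-0.42, 0.42, 0], "delta_rot": [0, 0, 0]},
    {"grip": 1, "linear": [-0.42, 0.42, 0], "delta_rot": [0, 0, 0]},
    {"grip": 1, "linear": [-0.42, 0.42, 0], "delta_rot": [0, 0, 0]},
    {"grip": 1, "linear": [-0.42, 0.42, 0], "delta_rot": [0, 0, 0]},
    {"grip": 1, "linear": [-0.42, 0.42, 0], "delta_rot": [0, 0, 0]}
  ]
}}

```text
time_s: 71.95
tool_pos: [0.6095, 0.0939, 0.3074]
ee_rot: [2.926, -0.036, -0.007]
wrist_force: [-1.4, 2.9, 7.5]
finger_gap: 0.0166
```

```bash
python3 - <<'E'
from h import *
o=observe();print(topl(o['tool_pos']),S.inv().apply(o['wrist_force']),o['finger_gap'])
E
```

```text
[ 0.06889519 -0.11817067  0.260142  ] [-1.4883945   1.18273957  7.91951006] 0.01659425539048774
```

Call:
{"api": "jog_arm", "payload": {
  "increments": [
    {"grip": 1, "linear": [-0.161, -0.032, 0], "delta_rot": [0, 0, 0]},
    {"grip": 1, "linear": [-0.297, -0.123, 0], "delta_rot": [0, 0, 0]},
    {"grip": 1, "linear": [-0.388, -0.259, 0], "delta_rot": [0, 0, 0]},
    {"grip": 1, "linear": [-0.42, -0.42, 0], "delta_rot": [0, 0, 0]},
    {"grip": 1, "linear": [-0.388, -0.581, 0], "delta_rot": [0, 0, 0]},
    {"grip": 1, "linear": [-0.297, -0.717, 0], "delta_rot": [0, 0, 0]},
    {"grip": 1, "linear": [-0.161, -0.808, 0], "delta_rot": [0, 0, 0]},
    {"grip": 1, "linear": [0, -0.84, 0], "delta_rot": [0, 0, 0]}
  ]
}}

```text
time_s: 72.95
tool_pos: [0.6118, 0.1767, 0.2892]
ee_rot: [2.924, -0.034, -0.009]
wrist_force: [-1.9, -2.5, 9.2]
finger_gap: 0.0168
```

Call:
{"api": "jog_arm", "payload": {
  "increments": [
    {"grip": 1, "linear": [0.161, 0.032, 0], "delta_rot": [0, 0, 0]},
    {"grip": 1, "linear": [0.297, 0.123, 0], "delta_rot": [0, 0, 0]},
    {"grip": 1, "linear": [0.388, 0.259, 0], "delta_rot": [0, 0, 0]},
    {"grip": 1, "linear": [0.42, 0.42, 0], "delta_rot": [0, 0, 0]},
    {"grip": 1, "linear": [0.388, 0.581, 0], "delta_rot": [0, 0, 0]},
    {"grip": 1, "linear": [0.297, 0.717, 0], "delta_rot": [0, 0, 0]},
    {"grip": 1, "linear": [0.161, 0.808, 0], "delta_rot": [0, 0, 0]},
    {"grip": 1, "linear": [0, 0.84, 0], "delta_rot": [0, 0, 0]}
  ]
}}

```text
time_s: 73.95
tool_pos: [0.6102, 0.0938, 0.3074]
ee_rot: [2.925, -0.036, -0.004]
wrist_force: [1.4, 3.2, 4.8]
finger_gap: 0.0168
```

```bash
cat >> h.py <<'E'
def vise():
    o=observe();print(topl(o['tool_pos']),S.inv().apply(o['wrist_force']),o['finger_gap'])
    for n in("side","top"):
        p,d=read_camera(n);W=pts(n,d);hsv=cv2.cvtColor(p,cv2.COLOR_RGB2HSV);np.savez(n+"7.npz",p=p,d=d)
        Q=S.inv().apply((W-HINGE).reshape(-1,3)).reshape(W.shape)
        m=(abs(Q[...,0]+.045)<.05)&(abs(Q[...,1]+.06)<.06)&(Q[...,2]>.036)&(Q[...,2]<.048)&(hsv[...,1]>70)&(d>0)
        if m.sum()>20: print(n,m.sum(),cv2.minAreaRect(Q[m][:,:2].astype(np.float32)*1000))
        j=(abs(Q[...,0]+.045)<.022)&(Q[...,1]<-.07)&(Q[...,1]>-.15)&(Q[...,2]>.038)&(Q[...,2]<.05)&(hsv[...,1]<60)&(d>0)
        if j.sum()>10: print("jaw y",np.percentile(Q[j][:,1],[3,50,97]),j.sum())
E
python3 -c "
from h import *
vise()"
```

```text
[ 0.06960443 -0.11818681  0.2601454 ] [1.34795444 2.13068918 5.42689604] 0.01683923449427804
side 409 ((-46.53214645385742, -64.61318969726562), (51.188716888427734, 83.91275024414062), 0.34269797801971436)
jaw y [-0.12388503 -0.11534354 -0.1051401 ] 112
top 69 ((-44.02539825439453, -98.6817855834961), (49.47370147705078, 20.597064971923828), 18.810997009277344)
jaw y [-0.12196626 -0.11342102 -0.10417767] 98
```

Call:
{"api": "jog_arm", "payload": {
  "increments": [
    {"grip": 1, "linear": [-0.161, -0.032, 0], "delta_rot": [0, 0, 0]},
    {"grip": 1, "linear": [-0.297, -0.123, 0], "delta_rot": [0, 0, 0]},
    {"grip": 1, "linear": [-0.388, -0.259, 0], "delta_rot": [0, 0, 0]},
    {"grip": 1, "linear": [-0.42, -0.42, 0], "delta_rot": [0, 0, 0]},
    {"grip": 1, "linear": [-0.388, -0.581, 0], "delta_rot": [0, 0, 0]},
    {"grip": 1, "linear": [-0.388, -0.581, 0], "delta_rot": [0, 0, 0]},
    {"grip": 1, "linear": [-0.388, -0.581, 0], "delta_rot": [0, 0, 0]},
    {"grip": 1, "linear": [-0.388, -0.581, 0], "delta_rot": [0, 0, 0]}
  ],
  "newtons": 50
}}

```text
time_s: 75.05
tool_pos: [0.5732, 0.1523, 0.2949]
ee_rot: [2.925, -0.035, -0.004]
wrist_force: [2.9, -0.3, 7.3]
finger_gap: 0.0169
```

```bash
python3 -c "
from h import *
vise()
p=np.load('side7.npz')['p'];q=np.load('top7.npz')['p']
cv2.imwrite('pics/s9.png',np.hstack([cv2.resize(p[150:260,170:280,::-1],(400,400)),cv2.resize(q[120:210,200:290,::-1],(400,400))]))
"
```

```text
[ 0.03118311 -0.05932599  0.26019687] [ 2.9410625  -1.73164051  7.05178275] 0.016911510040576224
side 393 ((-46.77251434326172, -61.736297607421875), (82.34337615966797, 50.276092529296875), 89.84627532958984)
jaw y [-0.11916794 -0.1113865  -0.10340644] 95
top 241 ((-45.278743743896484, -60.68940353393555), (48.82477951049805, 82.1649398803711), 0.035760167986154556)
jaw y [-0.11772801 -0.11030516 -0.10352034] 80
```

View pics/s9.png

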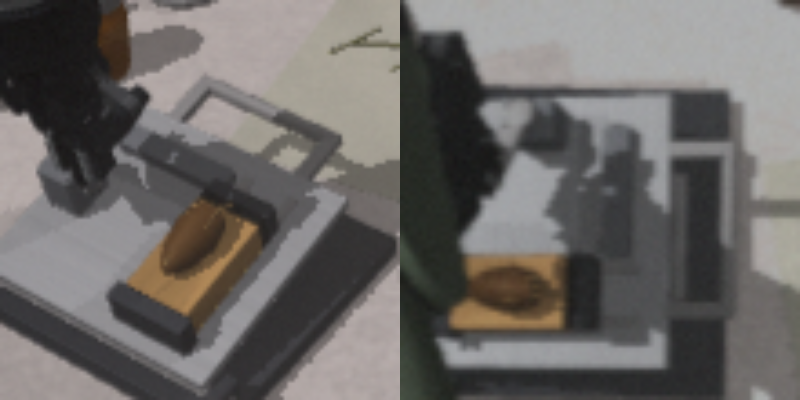

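Call:
{"api": "jog_arm", "payload": {
  "increments": [
    {"grip": 1, "linear": [0.04, -0.07, 0], "delta_rot": [0, 0, 0]},
    {"grip": 1, "linear": [0.091, -0.136, 0], "delta_rot": [0, 0, 0]},
    {"grip": 1, "linear": [0.091, -0.136, 0], "delta_rot": [0, 0, 0]},
    {"grip": 1, "linear": [0.091, -0.136, 0], "delta_rot": [0, 0, 0]},
    {"grip": 1, "linear": [0.091, -0.136, 0], "delta_rot": [0, 0, 0]},
    {"grip": 1, "linear": [0.091, -0.136, 0], "delta_rot": [0, 0, 0]},
    {"grip": 1, "linear": [0.091, -0.136, 0], "delta_rot": [0, 0, 0]},
    {"grip": 1, "linear": [0.091, -0.136, 0], "delta_rot": [0, 0, 0]}
  ]
}}

```text
time_s: 76.15
tool_pos: [0.5825, 0.165, 0.292]
ee_rot: [2.924, -0.035, -0.005]
wrist_force: [2.0, 0.0, 7.5]
finger_gap: 0.0168
```

```bash
python3 -c "
from h import *
vise()"
```

```text
[ 0.04009986 -0.04605478  0.26016823] [ 1.97741705 -1.54380229  7.37080109] 0.016826864816551244
side 396 ((-46.18258285522461, -61.973453521728516), (52.261898040771484, 81.74485778808594), 0.6068721413612366)
jaw y [-0.11889239 -0.1113282  -0.10219646] 91
top 269 ((-45.728416442871094, -59.8615837097168), (48.732765197753906, 83.21880340576172), 0.9328491687774658)
jaw y [-0.11572829 -0.10975411 -0.10335993] 74
```

Clamped. Release the knob and retreat along the tool axis.

Call:
{"api": "jog_arm", "payload": {
  "increments": [
    {"grip": 0.5, "linear": [0, 0, 0], "delta_rot": [0, 0, 0]},
    {"grip": 0.2, "linear": [0, 0, 0], "delta_rot": [0, 0, 0]},
    {"grip": 0.2, "linear": [0, 0, 0], "delta_rot": [0, 0, 0]},
    {"grip": 0.2, "linear": [0, 0, 0], "delta_rot": [0, 0, 0]},
    {"grip": 0.2, "linear": [0, 0, -0.2], "delta_rot": [0, 0, 0]},
    {"grip": 0.2, "linear": [0, 0, -0.4], "delta_rot": [0, 0, 0]},
    {"grip": 0.2, "linear": [0, 0, -0.7], "delta_rot": [0, 0, 0]},
    {"grip": 0.2, "linear": [0, 0, -1], "delta_rot": [0, 0, 0]}
  ]
}}

```text
time_s: 77.25
tool_pos: [0.5827, 0.1862, 0.39]
ee_rot: [2.925, -0.036, -0.006]
wrist_force: [0.0, 0.3, -0.5]
finger_gap: 0.0344
```

Call:
{"api": "jog_arm", "payload": {
  "increments": [
    {"grip": 0.2, "linear": [-0.15, 0, -0.2], "delta_rot": [0, 0, 0]},
    {"grip": 0.2, "linear": [-0.3, 0, -0.3], "delta_rot": [0, 0, 0]},
    {"grip": 0.2, "linear": [-0.5, 0, -0.3], "delta_rot": [0, 0, 0]},
    {"grip": 0.2, "linear": [-0.7, 0, -0.3], "delta_rot": [0, 0, 0]},
    {"grip": 0.2, "linear": [-0.9, 0, -0.3], "delta_rot": [0, 0, 0]},
    {"grip": 0.2, "linear": [-1, 0, -0.3], "delta_rot": [0, 0, 0]},
    {"grip": 0.2, "linear": [-1, 0, -0.3], "delta_rot": [0, 0, 0]},
    {"grip": 0.2, "linear": [-1, 0, -0.3], "delta_rot": [0, 0, 0]}
  ]
}}

```text
time_s: 78.25
tool_pos: [0.4834, 0.195, 0.4186]
ee_rot: [2.925, -0.036, -0.004]
wrist_force: [1.0, -0.8, 0.5]
finger_gap: 0.0342
```

```bash
python3 -c "
from h import *
vise();print(observe()['wrist_force'])
p=np.load('side7.npz')['p']
cv2.imwrite('pics/s10.png',cv2.resize(p[110:290,110:350,::-1],None,fx=3,fy=3,interpolation=cv2.INTER_CUBIC))
"
```

```text
[-0.05969646 -0.04615608  0.38972938] [ 1.0141717  -0.82585056  0.35620886] 0.03419877287990861
side 399 ((-46.90338134765625, -61.95679473876953), (81.64775085449219, 51.168365478515625), 89.47290802001953)
jaw y [-0.11883157 -0.11088714 -0.10281525] 91
top 264 ((-45.212684631347656, -59.82815933227539), (82.31658935546875, 48.876564025878906), 89.9833755493164)
jaw y [-0.11637494 -0.11007515 -0.102838  ] 76
[-0.59971775 -0.10319655 -0.51572583]
```

View pics/s10.png

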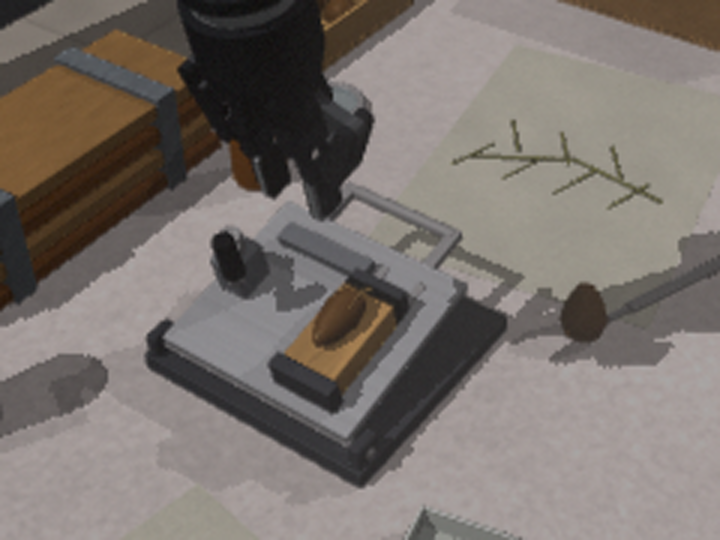

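```bash
python3 -c "
from h import *
for n in('top','side'):
    f=np.load(n+'7.npz');p,d=f['p'],f['d'];W=pts(n,d);Z=W[...,2]
    m=((d>0)&(Z>.008)&(Z<.11)&(W[...,0]>.1)&(W[...,0]<.8)&(abs(W[...,1])<.5)).astype(np.uint8)
    k,L,S_,C=cv2.connectedComponentsWithStats(m)
    for i in range(1,k):
        if S_[i,4]>60: print(n,*rect(n,L==i,W),p[L==i].mean(0).round())
print(observe()['time_s'])
finish_job()
"
```

```text
top [731.3 292.8] [64.7 64.5] 44.5 [86. 85. 84.]
top [740.9 -92.1] [51.4 51.3] 22.6 [97. 92. 89.]
top [ 759.2 -229.2] [80.3 75.9] 87.2 [116. 119. 119.]
top [539.9  65.6] [226.  223.4] -1.6 [106. 105. 104.]
top [367.6 -72.1] [37.9 37.1] 46.4 [57. 51. 45.]
top [ 225.9 -315.3] [79.8 51.2] -67.6 [124. 108.  49.]
side [ 749.5 -256.9] [64.8 28.4] -26.5 [113. 113. 114.]
side [745.8 -71.2] [32.6  8.2] -1.9 [74. 48. 28.]
side [537.5  61.3] [226.9 221.2] -1.5 [93. 89. 89.]
side [ 224.7 -316.4] [82.2 50.9] -67.3 [111.  94.  36.]
side [366.7 -71.4] [38.1 33. ] -12.2 [61. 52. 45.]
side [730.9 290. ] [67.4 65.5] -39.8 [89. 86. 84.]
side [101.1   0.9] [189.6   2.2] -90.0 [90. 94. 84.]
side [327.1 215.3] [103.1  75.5] -79.3 [118. 118. 115.]
78.35
the job is handed in; nothing more can be done
```

The job is done and handed in at 78 s on the robot's clock, well inside the 210 s limit; it reports no verdict.

- **Stage and stack:** I swung the plate up by its bar and stacked the only two spacers I found on the bench, 20 and then 12 mm. They stand flat on the bright rectangle with their long sides parallel to the hinge. From the picture, the first block was centred on the rectangle to about 1 mm. I then lowered the plate until the force on the arm jumped, which put the roller on the stack. The measured tilt was 0.207 rad (top camera) and 0.224 rad (side camera), against 0.215 rad expected.
- **Mount and vise:** The mount was knocked aside during the run, so I measured it again before picking it up. I laid it flat between the jaws and cranked about 1.6 turns, roughly 26 mm of jaw travel. It now sits square against the fixed jaw at plate x ≈ -46, y ≈ -61 mm; the target was -45, -60. Its position did not change after I released the knob.
- **Clamping force:** I only estimated this, from jaw travel, at about 4 mm of face compression. I could not measure it directly.
- **Bystanders:** The cup, jar, cone, tray and yellow look-alike measured where they started. The arm partly hid the loupe in the last view, and the final check did not cover the tweezers. The robot was touching nothing when I handed in.
- **Camera disagreement:** The two cameras differed by about 2 to 3 mm on the station's position. I settled on a value between them, adjusted by where the gripper met the bar.

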